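Turntable photographs of fossils

TASK

Get the fossils on the grey mat ready for their turntable photographs: snap the folding scale board up and lay every fossil that is there on the turntable. Then crank three full turns anticlockwise (seen from above) so that the turntable goes once round, easing through the stiff spot in each turn at an even pace, never faster than half a turn a second and never letting the crank run away or kick back. Afterwards lay every fossil side by side in the white tray and snap the board flat again; the fossils are brittle, so hold them with the lightest grip and set them down softly, and leave the other things on the bench alone.

Things in the scene. Friction and masses are not known exactly. Their poses are not given: they have to be found in the camera images.
- rig: The fixed photographing rig: dark steel foot plates (10 mm thick) that carry the turntable, the crank box and the folding board. Origin on the table under the turntable's centre, z up; seen in its frame the crank box (96 x 96 x 95 mm high) is at x -70, y +205 mm and the board's hinge at x -130 mm, running along y. Its place and yaw differ from start to start.
- turntable (a joint): Angle of the turntable (rad), 0 at the start, grows anticlockwise seen from above; the crank drives it at one third of the crank's angle, so one whole turn is 6.28.
- turntable_top (a point): Centre of the top face of the turntable, a flat round grey plate 250 mm across without a rim, its top 30 mm above the table; it turns with the turntable. At least three fossils fit on it side by side, laid tangentially about 60 mm from the centre.
- crank (a joint): Angle of the crank (rad), 0 at the start, grows anticlockwise seen from above; three turns are 18.85. A spring makes one stiff spot in each turn, half a turn from the start position: it resists before it (up to about 6 N at the knob, besides 2 N of friction) and drives the crank on after it; at the start position it rests.
- crank_grip (a point): Centre of the crank's upright black knob, 28 mm across and 55 mm tall, free to spin on its pin, to be gripped from above at this height, 143 mm above the table; its underside is 116 mm above the table, just over the flat steel arm. It moves on a level circle of radius 70 mm about crank_axis.
- crank_axis (a point): Fixed point on the crank's upright axis, at the height of the knob's centre.
- board (a joint): Angle of the folding white scale board (rad): 0 = folded flat, pointing away from the turntable towards the robot side (rig -x); 1.45 = up, at its stop, facing the turntable. An over-centre spring holds it at either end; the dead centre is near 0.72 and it takes about 4 N at the bar.
- board_bar (a point): Middle of the black bar at the board's free edge: 20 mm thick, 36 mm long, parallel to the hinge, on a 10 mm wide stem, 95 mm from the hinge. From above, fingers can pinch it by its two ends (closing along the hinge) in every position; it turns between them. 40 mm above the table when folded, 134 mm when up. The board is 146 mm wide, 6 mm thick and ends 67 mm from the hinge.
- board_hinge (a point): Fixed point at the middle of the board's hinge, 40 mm above the table; the hinge runs along the rig's y.
- tray: White open tray, 160 (x) x 230 (y) x 30 mm, walls and floor 5 mm; origin under the centre, on the table. It is heavy and stays put. Three fossils fit side by side, lying along its x at y -70, 0 and +70 mm.
- limb_bone: Pale limb bone with two thick ends, 94 mm long along its x, ends 34 mm wide, shaft 26 mm wide, 32 mm tall. Origin under its centre, z up as it lies. Grasp it across its y, at the origin, from above. One of up to four fossils; only two or three of them are there in a run, the others are absent (None).
- jaw: Brown jaw piece with a row of pale teeth, 90 mm long along its x, 26 mm wide, 26 mm tall, with an upright branch to 55 mm at the +x end (from x 23 mm on). Origin under its centre, z up as it lies. Grasp it across its y, at the origin, from above. One of up to four fossils; only two or three of them are there in a run, the others are absent (None).
- vertebra: Brown vertebra, 66 mm long along its x, 34 mm wide, 32 mm tall, with an 8 mm thin spine on top, up to 60 mm. Origin under its centre, z up as it lies. Grasp it across its y, at the origin, from above. One of up to four fossils; only two or three of them are there in a run, the others are absent (None).
- molar: Dark ridged molar tooth, 78 mm long along its x, 34 mm wide, 44 mm tall. Origin under its centre, z up as it lies. Grasp it across its y, at the origin, from above. One of up to four fossils; only two or three of them are there in a run, the others are absent (None).
- skull_tray: White tray with a skull, 160 x 200 mm: a bystander, to be left alone.
- card_box: Open cardboard box, 120 x 160 x 45 mm: a bystander, to be left alone.
- brush: Brush with a wooden handle, 180 mm: a bystander, to be left alone.
Mind the look-alikes: they are no part of the job. Leave any green or pink look-alike of the molar alone.

How it is judged (in metres and radians):
On the way, in this order (a step that is already met when the one before it is completed fails the run):
1. the board is up and every fossil lies on the turntable, which has not been turned yet (value of joint board above 1.35 rad and value of joint turntable below 0.4 rad and horizontal distance between each of limb_bone, jaw, vertebra, molar and turntable_top below 0.12 m and z of limb_bone in the frame of turntable_top between -0.01 and 0.03 m and z of jaw in the frame of turntable_top between -0.01 and 0.03 m and z of vertebra in the frame of turntable_top between -0.01 and 0.03 m and z of molar in the frame of turntable_top between -0.01 and 0.03 m), for 0.3 s.
2. the turntable has gone halfway round with the board up (value of joint board above 1.35 rad and value of joint turntable between 3 and 3.9 rad), for 0.05 s.
3. the turntable has gone once round (three crank turns) with the board up and every fossil on it (value of joint board above 1.35 rad and value of joint turntable between 6.08 and 6.9 rad and horizontal distance between each of limb_bone, jaw, vertebra, molar and turntable_top below 0.12 m and z of limb_bone in the frame of turntable_top between -0.01 and 0.03 m and z of jaw in the frame of turntable_top between -0.01 and 0.03 m and z of vertebra in the frame of turntable_top between -0.01 and 0.03 m and z of molar in the frame of turntable_top between -0.01 and 0.03 m), for 0.3 s.
At the end, for the whole second after the job is handed in: Every fossil lies at rest on the floor of the white tray (origin within 75 x 110 mm of its centre and under 25 mm high, so not on top of another), the board is folded flat (under 0.1 rad), the turntable stands one turn on (6.08 to 6.9 rad) (value of joint board below 0.1 rad and value of joint turntable between 6.08 and 6.9 rad and x of limb_bone in the frame of tray between -0.075 and 0.075 m and y of limb_bone in the frame of tray between -0.11 and 0.11 m and z of each of limb_bone, jaw, vertebra, molar in the frame of tray below 0.025 m and linear speed of each of limb_bone, jaw, vertebra, molar below 0.02 m/s and x of jaw in the frame of tray between -0.075 and 0.075 m and y of jaw in the frame of tray between -0.11 and 0.11 m and x of vertebra in the frame of tray between -0.075 and 0.075 m and y of vertebra in the frame of tray between -0.11 and 0.11 m and x of molar in the frame of tray between -0.075 and 0.075 m and y of molar in the frame of tray between -0.11 and 0.11 m); the robot touches nothing.
It fails at once if the crank turns faster than half a turn a second, or runs away past the stiff spot (over 3.5 rad/s) (velocity of joint crank above 3.5 rad/s).
It fails at once if the crank kicks back (faster than 1 rad/s backwards) (velocity of joint crank below -1 rad/s).
It fails at once if a fossil is gripped hard (over 70 N, both fingers together) (contact force between the fingers and limb_bone above 70 N or contact force between the fingers and jaw above 70 N or contact force between the fingers and vertebra above 70 N or contact force between the fingers and molar above 70 N).
It fails at once if a fossil is dropped or pressed hard on the turntable or tray (over 60 N) (contact force between any of limb_bone, jaw, vertebra, molar and rig above 60 N or contact force between any of limb_bone, jaw, vertebra, molar and tray above 60 N).
It fails at once if a bystander is moved by more than 30 mm (distance of any of skull_tray, card_box, brush from where it was at the start of the episode above 0.03 m).
Of limb_bone, jaw, vertebra, molar only 2 to 3 are there at a start; the rules pass over those that are not, and their reading is None.
At some moment in a run one of limb_bone, jaw, vertebra, molar may be knocked a few centimetres aside while the robot is not near it.
It also fails if it takes over 210 s, if anything falls off the work surface, if the arm or the gripper's body presses on something with over 40 N, if the wrist force passes 120 N, or if a joint passes its speed limit or range.

ROBOT

A 7-joint arm with a two-finger parallel gripper is mounted at the origin on the work surface. World frame = base frame: x ahead of the robot, y to its left, z up, the work surface at z = 0. Lengths are in m, angles in degrees, forces in N, time in s.
With the tool pointing down it reaches from about 0.425 to 0.875 m from the base axis. Payload 4.7 kg.
Tool frame: the origin (TCP) lies between the finger pads; the fingertips stand 19 mm ahead of it and the grasp point (between the pads) is the TCP; x points along the fingers, z is the direction in which the jaws open and shut, and the axes are right-handed (so a half turn about x gives the same grasp; the last joint's range is limited). The gripper opens to 87 mm and grips with 3 to 60 N. Pads are 19 mm wide; open, the fingers measure 117 mm over their backs; the gripper's body (75 mm by 190 mm) begins 51 mm behind the grasp point.
Start: joints at [72.657, 18.392, -4.016, 83.108, 1.295, 78.541, -3.26], TCP at [0.202, -0.618, 0.242] pointing down, gripper open.
Joint ranges: [-163.93, 163.93], [-17.29, 119.83], [-79.2, 71.16], [3.27, 140.29], [-89.18, 269.18], [5.43, 117.66], [-154.24, 154.24]. Speed limits (degrees/s): [147.25, 147.25, 180, 180, 180, 180, 180].

INTERFACE

Orientations are given as [roll, pitch, yaw] about the fixed x, y, z axes, in that order (R = Rz(yaw) Ry(pitch) Rx(roll)).
In Python, from cell import monitor, read_camera, camera_model, env, regions_of gives the robot as it stands. The module is installed in compiled form; this text tells all that it offers.
- The arm moves only by the tool step_arm, never from a script. Its argument "deltas" is a list of rows, each a list of 5 numbers: the gripper's target within -1 to 1 (fully open at 1, half-way at 0, shut at -1), then the shift along the tool's x, y, z in m, then the turn about the tool's x in degrees. A call has 1 to 12 rows; each row is the pose to reach, as a shift and turn from the pose commanded when the call began, along the tool's axes at that moment; what a row does not reach only later rows make up. A row lasts 1/8 s, in which the tool goes at most 62.5 mm and 10.7 degrees, less where a joint would pass 70% of its speed; a pose out of reach is approached as far as the arm can. A call with a gripper value outside its range is refused whole. The fingers move at their own pace and stop on an object; "newtons" is the grip in N (left out, the last holds). Time passes only in rows, so rows that repeat a pose let the fingers close. It gives the time, the measured TCP pose, the force and the opening at its end, in the units of the state.
- monitor.get_obs(): the state, without advancing time (a new reading comes with each control period).
- read_camera(name): name is "scene" or "top" or "wrist"; returns (picture, depth): 420x560x3 uint8, red, green, blue; 420x560 float32, m along the optical axis (not along the pixel's ray), 0 where there is no reading.
- camera_model(name): a dict with "fx", "fy", "cx", "cy" (pixels), "k1" (the pictures are not rectified: a ray, as slopes to the right and down, at radius r is drawn at 1 + k1 r^2 times it, then the intrinsics apply), "xyz" and "attitude" of the camera in the world. Camera axes: x right, y down, z forward; pixel columns grow to the right and rows downward; lengths in m; the calibration is good to about 2 mm. A picture is of the moment at which its call begins: read the wrist's pose just before it. camera_model takes no time and is no camera call; for the wrist camera it gives the pose at the moment of the call.
- env.sign_off(): hands the job in, once; it reports no verdict.
Trained networks look in the newest picture that a camera, given by its name, has taken for a name from the list of things; names that differ only in an ending like _2 or _b are one class to them, and where a whole thing is asked for, a point or a joint stands for the part that bears it (a point fixed in the world has none). Each returns a list of dicts, best first, with "p" (0 to 1); they miss things now and then, are a little off and sometimes report something else, mostly with a low value. They report only what shows in the picture. A call takes as long as a camera call. They do not tell look-alikes from the thing itself.
- regions_of(camera, thing): "pixels" (420x560 bool, what is visible of it) and "pixel" ([column, row] in pixels, amid what is visible of it).
The state is a dict: "time_s": time; "qpos": joint angles; "joint_velocities": joint speeds; "effort": joint torques, N m; "tool_pos": TCP position; "tool_rot": TCP orientation; "force": force on the tool from outside, world axes, zero at the start; "wrist_torque": the same for the moment, N m; "grip_width": finger opening in m.
Only numpy, scipy, OpenCV 4.12 (cv2) and the standard library are available. Lean on these libraries where they do the work, as an engineer would, in place of code of your own. Each camera call takes 0.05 s, during which the arm holds its last target. There are 200 camera calls.

## Working session

There is one attempt and no reset: what is moved stays moved. The work goes in short steps, Python scripts to look and compute and a tool call to move; the robot and the scene stay as the last step left them, time stands still between calls to the robot, and variables do not carry over. Pictures are saved under pics/ and viewed, about 12 in all and at most 16, crops included, and the job is handed in when it is done.

Besides the shell and the picture viewer there is one more tool, called after "Call:" by a JSON object that holds its "method" and its "body", one argument or row to a line. step_arm: Moves the arm, as the interface text tells. Its arguments: {"type":"object","properties":{"deltas":{"type":"array"},"newtons":{"type":"number"}},"required":["deltas"]}

```bash
mkdir -p pics
cat > h.py <<'E'
import numpy as np, cv2
from scipy.spatial.transform import Rotation as R
from cell import monitor, read_camera, camera_model, env, regions_of
def cam(name):
    m=camera_model(name); p,d=read_camera(name); return m,p,d
def save(p,fn): cv2.imwrite('pics/'+fn,cv2.cvtColor(p,cv2.COLOR_RGB2BGR))
def rot(a):
    a=np.array(a,float)
    if a.shape==(3,3): return a
    return (R.from_euler('xyz',a,degrees=True) if a.size==3 else R.from_quat(a)).as_matrix()
def cloud(m,d):
    v,u=np.mgrid[0:420,0:560].astype(np.float64)
    K=np.array([[m['fx'],0,m['cx']],[0,m['fy'],m['cy']],[0,0,1]])
    n=cv2.undistortPoints(np.stack([u.ravel(),v.ravel()],1)[:,None],K,np.array([m['k1'],0,0,0.]))[:,0]
    c=np.c_[n,np.ones(len(n))]*d.ravel()[:,None].astype(float)
    return (c@rot(m['attitude']).T+np.array(m['xyz'])).reshape(420,560,3)
E
cat > a.py <<'E'
from h import *
print(monitor.get_obs())
for c in ['scene','top']:
    m,p,d=cam(c); print(c,m); save(p,c+'0.png'); X=cloud(m,d); np.savez(c+'0.npz',X=X,p=p,d=d)
    for t in ['limb_bone','jaw','vertebra','molar','tray','turntable','crank_grip','board','board_bar','card_box','brush','skull_tray']:
        for r in regions_of(c,t)[:3]:
            k=r['pixels']&(d>0); P=X[k]
            print(t,round(r['p'],2),np.round(r['pixel']),k.sum(),np.round(np.median(P,0),3) if len(P) else '',np.round(np.percentile(P,97,0),3) if len(P) else '')
E
python3 a.py
```

```text
{'time_s': 0.0, 'qpos': array([72.65738764, 18.43851468, -4.01629597, 83.17510987,  1.29743112,
       78.54011093, -3.25945965]), 'joint_velocities': array([-0.00065904,  0.02931451,  0.01998193,  0.00923897, -0.06857522,
       -0.09441326, -0.06793638]), 'effort': array([-3.18108723e-04, -4.91297114e+01, -4.03797431e-01, -3.12529957e+01,
       -6.36247918e-02,  4.38232231e-02,  1.84927485e-04]), 'tool_pos': array([ 0.20227095, -0.61718483,  0.24046595]), 'tool_rot': array([-175.84129589,   89.89136001,  112.31282176]), 'force': array([0.02900666, 0.63414941, 0.54926546]), 'wrist_torque': array([ 0.00357734,  0.00035326, -0.00026538]), 'grip_width': 0.08687896806132345}
scene {'fx': 407.3660936913359, 'fy': 407.3660936913359, 'cx': 278.2132272359293, 'cy': 213.39637535119124, 'k1': -0.02026888863148446, 'xyz': array([ 1.04730793, -0.52551268,  1.13013371]), 'attitude': array([-144.43785176,   -0.17558628,   51.73828501])}
limb_bone 0.88 [258. 274.] 303 [ 0.568 -0.219  0.028] [ 0.607 -0.197  0.034]
molar 0.83 [239. 230.] 298 [ 0.412 -0.189  0.038] [ 0.444 -0.165  0.046]
molar 0.76 
[... 1700 characters left out ...]
1.] 3340 [0.396 0.32  0.005] [0.471 0.428 0.03 ]
turntable 0.83 [239. 165.] 4236 [0.643 0.023 0.029] [0.749 0.131 0.036]
crank_grip 0.59 [173. 156.] 99 [0.637 0.227 0.168] [0.653 0.24  0.175]
board 0.86 [240. 210.] 1071 [0.48  0.022 0.043] [0.517 0.09  0.05 ]
board_bar 0.61 [239. 215.] 898 [0.479 0.022 0.043] [0.514 0.089 0.05 ]
card_box 0.56 [134. 155.] 1832 [0.676 0.393 0.005] [0.742 0.471 0.046]
brush 0.72 [410. 197.] 439 [ 0.555 -0.547  0.017] [ 0.616 -0.52   0.024]
brush 0.72 [342. 144.] 2878 [ 0.718 -0.313  0.007] [ 0.807 -0.224  0.092]
skull_tray 0.71 [344. 146.] 2891 [ 0.716 -0.313  0.007] [ 0.806 -0.224  0.092]
skull_tray 0.66 [134. 152.] 1839 [0.676 0.395 0.005] [0.743 0.472 0.046]
```

Run:
```python
import cv2
a=cv2.imread('pics/scene0.png');b=cv2.imread('pics/top0.png')
c=cv2.resize(a[120:400,100:460],(800,600)); cv2.imwrite('pics/sceneC.png',c)
cv2.imwrite('pics/topC.png',cv2.resize(b[80:380,80:480],(800,600)))
```

```text
(no output)
```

View pics/sceneC.png

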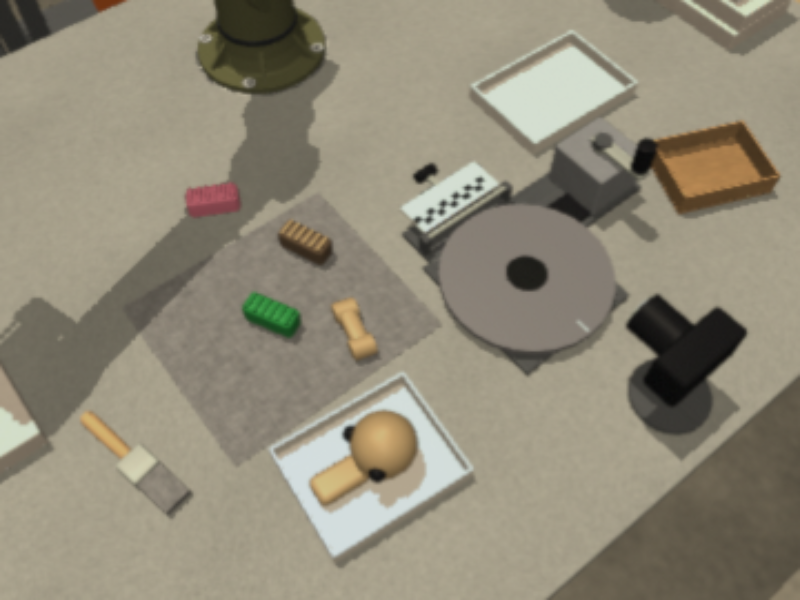

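View pics/topC.png

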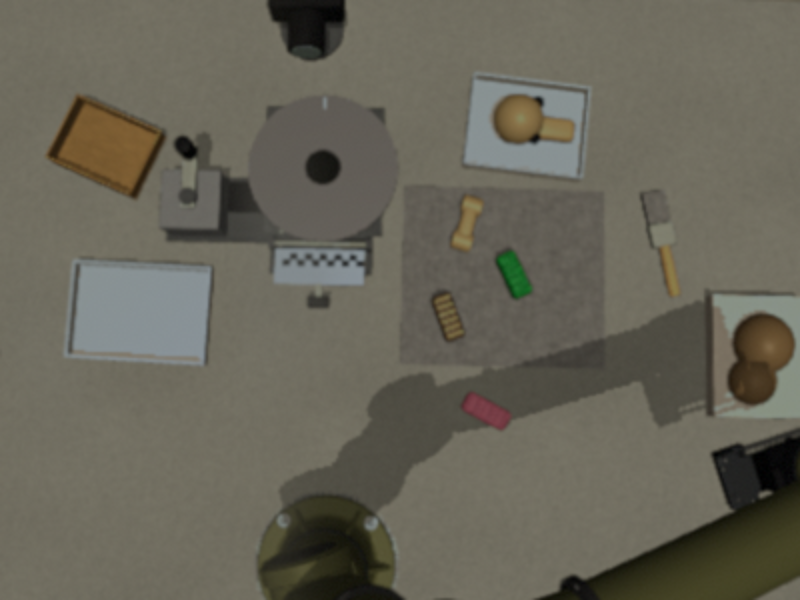

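Two fossils are present: the limb bone and the brown molar at (0.41,-0.19). The green and pink blocks are look-alikes. In the top crop the turntable is at (323,167), the board is flat at (320,265), the crank knob is at (185,147) and the empty white tray is at (140,312). The two cameras disagree by about 10 mm, so I'll use the wrist camera to decide between them.

```bash
cat >> h.py <<'E'
def go(xyz,yaw,cur=None,quiet=False):
    """print tool-frame shift and turn to reach TCP xyz with jaw axis (tool z) along world yaw (mod 180)"""
    o=monitor.get_obs(); T=rot(o['tool_rot']); p=np.array(o['tool_pos']) if cur is None else np.array(cur)
    # ideal: tool x straight down, keep measured heading
    h=np.arctan2(T[1,2],T[0,2]); z=np.array([np.cos(h),np.sin(h),0]); x=np.array([0,0,-1.]); y=np.cross(z,x)
    T2=np.c_[x,y,z]
    s=T2.T@(np.array(xyz)-p)
    turn=-((yaw-np.degrees(h)+90)%180-90)   # about tool x (down)
    print('tcp',np.round(p,4),'jawyaw',round(np.degrees(h),2),'shift',np.round(s,4),'turn',round(turn,2),'tilt',np.round(np.degrees(np.arccos(-T[2,0])),2),'q7',round(o['qpos'][6],1),'t',o['time_s'])
    return s,turn
E
python3 - <<'E'
from h import *
for c in ['scene','top']:
    z=np.load(c+'0.npz'); X=z['X']; p=z['p'].astype(int)
    # turntable circle: points at z .024-.036 near
    k=(abs(X[...,2]-.03)<.006)&(np.hypot(X[...,0]-.65,X[...,1]-.022)<.17)&(X[...,0]>.53)
    m=k.astype(np.uint8); n,l,st,ce=cv2.connectedComponentsWithStats(m); i=1+np.argmax(st[1:,4])
    P=X[l==i][:,:2].astype(np.float32); (cx,cy),r=cv2.minEnclosingCircle(P); print(c,'turntable',cx,cy,r,'mean',P.mean(0))
    # table plane height + base ring
    k=(abs(X[...,2]-.095)<.006)&(np.hypot(X[...,0]-.6,X[...,1]-.23)<.12)
    print('box',np.round(cv2.minAreaRect(X[k][:,:2].astype(np.float32)),3) if 0 else cv2.minAreaRect(X[k][:,:2].astype(np.float32)))
    k=(X[...,2]>.15)&(np.hypot(X[...,0]-.62,X[...,1]-.23)<.08); print('knobtop',np.round(np.median(X[k],0),4),k.sum())
    k=(abs(X[...,2]-.043)<.008)&(abs(X[...,0]-.485)<.05)&(abs(X[...,1]-.022)<.1); print('board',cv2.minAreaRect(X[k][:,:2].astype(np.float32)))
    k=(X[...,2]>.02)&(X[...,2]<.036)&(abs(X[...,0]-.4)<.13)&(abs(X[...,1]-.32)<.15); print('tray rim',cv2.minAreaRect(X[k][:,:2].astype(np.float32)))
    for nm,a in [('bone',(.565,-.218)),('molar',(.407,-.188))]:
        k=(X[...,2]>.012)&(np.hypot(X[...,0]-a[0],X[...,1]-a[1])<.06); q=X[k]; print(nm,cv2.minAreaRect(q[:,:2].astype(np.float32)))
    k=(X[...,2]>.0)&(X[...,2]<.05)&(np.hypot(X[...,0],X[...,1])<.2);print('base',cv2.minEnclosingCircle(X[(X[...,2]>.012)&(np.hypot(X[...,0],X[...,1])<.15)][:,:2].astype(np.float32)))
m=camera_model('wrist'); o=monitor.get_obs(); T=rot(o['tool_rot'])
print('wristcam in tool',T.T@(np.array(m['xyz'])-o['tool_pos']),'\n',T.T@rot(m['attitude']),m['fx'])
go([.47,-.2,.33],64)
E
```

```text
scene turntable 0.6475431323051453 0.02928677201271057 0.127762570977211 mean [0.65416086 0.02337936]
box ((0.5790688395500183, 0.2316981554031372), (0.09717125445604324, 0.09932577610015869), 0.5376139283180237)
knobtop [0.6505 0.2278 0.1689] 90
board ((0.4822617173194885, 0.0258914977312088), (0.09305939823389053, 0.1680329442024231), 0.9489789009094238)
tray rim ((0.3997969925403595, 0.3223623037338257), (0.23939421772956848, 0.16657963395118713), 88.19050598144531)
bone ((0.5633962750434875, -0.21413882076740265), (0.033316079527139664, 0.09433043748140335), 75.06655883789062)
molar ((0.4067671000957489, -0.1850869357585907), (0.07883951812982559, 0.035368118435144424), 21.884613037109375)
base ((0.010796070098876953, -0.018044516444206238), 0.13043610751628876)
top turntable 0.6432610154151917 0.02323979139328003 0.12496641278266907 mean [0.64379126 0.02343403]
box ((0.5712843537330627, 0.22830551862716675), (0.09602073580026627, 0.09737113863229752), 0.02249101921916008)
knobtop [0.6407 0.2273 0.1695] 82
board ((0.48543116450309753, 0.023855634033679962), (0.166505828499794, 0.0976433977484703), 89.43354797363281)
tray rim ((0.4234273433685303, 0.3081216812133789), (0.2505831718444824, 0.21645419299602509), 88.96748352050781)
bone ((0.5590943098068237, -0.21818311512470245), (0.03371686115860939, 0.0930195227265358), 74.8194580078125)
molar ((0.40236896276474, -0.18854662775993347), (0.07784507423639297, 0.0348203182220459), 20.251800537109375)
base ((0.007295020390301943, -0.020108379423618317), 0.12922656536102295)
wristcam in tool [-0.14311225  0.07019825 -0.00027441] 
 [[ 4.92251886e-04 -2.59346267e-01  9.65784278e-01]
 [ 7.23968314e-04 -9.65784049e-01 -2.59346575e-01]
 [ 9.99999617e-01  8.26861056e-04 -2.87650540e-04]] 298.16571566871204
tcp [ 0.2024 -0.6177  0.2416] jawyaw -71.85 shift [-0.0884  0.3844 -0.3136] turn 44.15 tilt 0.01 q7 -3.3 t 1.3
```

Call:
{"method": "step_arm", "body": {
  "deltas": [
    [1,-0.03,0.05,-0.04,0],
    [1,-0.06,0.1,-0.08,0],
    [1,-0.07,0.14,-0.12,0],
    [1,-0.07,0.19,-0.155,0],
    [1,-0.07,0.23,-0.19,0],
    [1,-0.07,0.28,-0.23,0],
    [1,-0.07,0.33,-0.27,0],
    [1,-0.07,0.37,-0.3,0],
    [1,-0.07,0.384,-0.314,0],
    [1,-0.07,0.384,-0.314,0]
  ],
  "newtons": 8
}}

```text
time_s: 2.55
tool_pos: [0.4703, -0.198, 0.3118]
tool_rot: [37.8, 90.0, -33.8]
force: [0.9, -0.1, -0.3]
grip_width: 0.0872
```

```bash
cat > w.py <<'E'
from h import *
import sys
def look(names,fn=None,zmin=.012):
    m,p,d=cam('wrist'); X=cloud(m,d)
    if fn: save(p,fn)
    out={}
    for t in names:
        for r in regions_of('wrist',t)[:4]:
            k=cv2.erode(r['pixels'].astype(np.uint8),np.ones((2,2)))>0
            k&=(d>0)&(X[...,2]>zmin); q=X[k]
            if len(q)<20: continue
            (c,wh,a)=cv2.minAreaRect(q[:,:2].astype(np.float32)); 
            if wh[0]<wh[1]: a+=90
            print(t,round(r['p'],2),'ctr',np.round(c,4),'size',np.round(wh,3),'longyaw',round((a+90)%180-90,1),'ztop',round(np.percentile(q[:,2],95),3),'rgb',p[k].mean(0).astype(int),len(q))
    return m,p,d,X
if __name__=='__main__':
    o=monitor.get_obs(); print(np.round(o['tool_pos'],4),o['time_s'])
    m,p,d,X=look(sys.argv[2].split(','),sys.argv[1]); np.savez('w.npz',X=X,p=p)
E
python3 w.py w1.png molar,limb_bone; python3 -c "
from h import *
go([.403,-.187,.2],111)"
```

```text
[ 0.4703 -0.198   0.3118] 2.55
molar 0.97 ctr [ 0.4767 -0.2922] size [0.076 0.034] longyaw 25.9 ztop 0.044 rgb [ 39 152  54] 1222
molar 0.73 ctr [ 0.255  -0.2473] size [0.07  0.033] longyaw 62.4 ztop 0.044 rgb [182 100 112] 751
molar 0.58 ctr [ 0.4047 -0.1867] size [0.076 0.032] longyaw 21.0 ztop 0.044 rgb [151 121  78] 1114
limb_bone 0.67 ctr [ 0.5602 -0.2157] size [0.034 0.092] longyaw -15.7 ztop 0.032 rgb [194 162 100] 1416
tcp [ 0.4688 -0.2014  0.3115] jawyaw -71.99 shift [ 0.1115 -0.0581 -0.034 ] turn -2.99 tilt 0.05 q7 -51.9 t 2.7
```

Call:
{"method": "step_arm", "body": {
  "deltas": [
    [1,0.05,-0.03,-0.017,-1.5],
    [1,0.1,-0.0565,-0.0335,-3],
    [1,0.15,-0.0565,-0.0335,-3],
    [1,0.19,-0.0565,-0.0335,-3],
    [1,0.2,-0.0565,-0.0335,-3],
    [1,0.2,-0.0565,-0.0335,-3]
  ]
}}

```text
time_s: 3.45
tool_pos: [0.4054, -0.1863, 0.112]
tool_rot: [162.2, 90.0, 93.2]
force: [0.6, 0.4, 0.5]
grip_width: 0.087
```

```bash
python3 w.py w2.png molar; python3 -c "
from h import *
go([.4047,-.1867,.026],111)"
```

```text
[ 0.4054 -0.1863  0.112 ] 3.45
molar 0.98 ctr [ 0.4071 -0.1848] size [0.07  0.033] longyaw 21.5 ztop 0.044 rgb [160 130  86] 3732
molar 0.65 ctr [ 0.4748 -0.2916] size [0.078 0.034] longyaw 26.4 ztop 0.044 rgb [ 38 156  55] 5426
tcp [ 0.4066 -0.1864  0.1132] jawyaw -68.89 shift [ 0.0872 -0.0018 -0.0004] turn 0.11 tilt 0.16 q7 -47.9 t 3.55
```

Call:
{"method": "step_arm", "body": {
  "deltas": [
    [1,0.04,0,0,0],
    [1,0.07,0,0,0],
    [1,0.085,0,0,0],
    [1,0.087,0,0,0],
    [-0.1,0.087,0,0,0],
    [-0.4,0.087,0,0,0],
    [-0.6,0.087,0,0,0],
    [-0.6,0.087,0,0,0],
    [-0.6,0.087,0,0,0]
  ],
  "newtons": 8
}}

```text
time_s: 4.68
tool_pos: [0.4055, -0.1855, 0.0247]
tool_rot: [12.6, 90.0, -56.3]
force: [1.0, 0.2, 0.1]
grip_width: 0.0449
```

Call:
{"method": "step_arm", "body": {
  "deltas": [
    [-0.6,0,0,0,0],
    [-0.6,0,0,0,0],
    [-0.6,0,0,0,0],
    [-0.6,-0.02,0,0,0],
    [-0.6,-0.06,0,0,0],
    [-0.6,-0.1,0,0,0],
    [-0.6,-0.12,0,0,0],
    [-0.6,-0.12,0,0,0]
  ]
}}

```text
time_s: 5.68
tool_pos: [0.4063, -0.1859, 0.1457]
tool_rot: [31.8, 89.8, -37.1]
force: [0.6, -0.3, -1.1]
grip_width: 0.0338
```

```bash
python3 -c "
from h import *
go([.643,-.040,.15],90)"
```

```text
tcp [ 0.4063 -0.1859  0.1457] jawyaw -68.85 shift [-0.0043  0.2734 -0.0507] turn 21.15 tilt 0.18 q7 -46.9 t 5.675
```

Call:
{"method": "step_arm", "body": {
  "deltas": [
    [-0.6,0,0.03,-0.006,3],
    [-0.6,0,0.08,-0.015,7],
    [-0.6,0,0.13,-0.024,11],
    [-0.6,0,0.18,-0.033,15],
    [-0.6,0,0.23,-0.043,19],
    [-0.6,0,0.265,-0.049,21],
    [-0.6,0,0.2735,-0.0505,21],
    [-0.6,0.03,0.2735,-0.0505,21],
    [-0.6,0.06,0.2735,-0.0505,21],
    [-0.6,0.073,0.2735,-0.0505,21],
    [-0.6,0.073,0.2735,-0.0505,21]
  ]
}}

```text
time_s: 7.05
tool_pos: [0.6409, -0.0401, 0.0701]
tool_rot: [-91.3, 89.8, 178.8]
force: [0.8, -0.1, -1.3]
grip_width: 0.034
```

```bash
python3 w.py w3.png molar,turntable; python3 -c "
from h import *
go([.643,-.040,.056],90)"
```

```text
[ 0.6409 -0.0401  0.0701] 7.05
molar 0.27 ctr [0.6724 0.0276] size [0.194 0.249] longyaw -86.2 ztop 0.031 rgb [178 168 157] 65612
turntable 0.58 ctr [0.6725 0.0276] size [0.194 0.249] longyaw -86.2 ztop 0.031 rgb [178 168 157] 65377
tcp [ 0.6431 -0.0398  0.0729] jawyaw -89.86 shift [ 0.0169 -0.0001  0.0002] turn 0.14 tilt 0.12 q7 -100.0 t 7.2
```

Call:
{"method": "step_arm", "body": {
  "deltas": [
    [-0.6,0.005,0,0,0],
    [-0.6,0.009,0,0,0],
    [-0.6,0.012,0,0,0],
    [-0.6,0.013,0,0,0],
    [-0.6,0.014,0,0,0],
    [-0.6,0.015,0,0,0],
    [-0.6,0.015,0,0,0]
  ]
}}

```text
time_s: 8.07
tool_pos: [0.6422, -0.0397, 0.0564]
tool_rot: [-60.5, 90.0, -150.3]
force: [0.1, 0.6, -1.1]
grip_width: 0.034
```

Call:
{"method": "step_arm", "body": {
  "deltas": [
    [-0.6,0.001,0,0,0],
    [-0.6,0.0015,0,0,0],
    [-0.6,0.002,0,0,0],
    [-0.6,0.002,0,0,0]
  ]
}}

```text
time_s: 8.57
tool_pos: [0.6423, -0.0397, 0.0546]
tool_rot: [-16.1, 90.0, -105.9]
force: [-0.6, -0.4, -0.5]
grip_width: 0.034
```

Call:
{"method": "step_arm", "body": {
  "deltas": [
    [-0.1,0,0,0,0],
    [0.2,0,0,0,0],
    [0.5,0,0,0,0],
    [0.7,0,0,0,0],
    [0.7,0,0,0,0],
    [0.7,-0.03,0,0,0],
    [0.7,-0.08,0,0,0],
    [1,-0.13,0,0,0],
    [1,-0.18,0,0,0],
    [1,-0.2,0,0,0],
    [1,-0.2,0,0,0]
  ]
}}

```text
time_s: 9.95
tool_pos: [0.6429, -0.0395, 0.2556]
tool_rot: [80.1, 89.9, -9.8]
force: [0.2, -0.1, -1.0]
grip_width: 0.0868
```

```bash
python3 w.py w4.png molar,limb_bone,turntable; python3 -c "
from h import *
go([.560,-.2165,.15],75)"
```

```text
[ 0.6429 -0.0395  0.2556] 9.95
molar 0.98 ctr [ 0.6335 -0.0414] size [0.091 0.036] longyaw 0.9 ztop 0.074 rgb [108  84  54] 1976
molar 0.66 ctr [ 0.4361 -0.1548] size [0.375 0.028] longyaw 25.2 ztop 0.033 rgb [111  49  56] 183
limb_bone 0.85 ctr [ 0.5717 -0.2179] size [0.034 0.071] longyaw -14.5 ztop 0.031 rgb [195 164 101] 1279
turntable 0.9 ctr [0.6528 0.0255] size [0.247 0.23 ] longyaw 89.9 ztop 0.031 rgb [143 134 123] 26218
turntable 0.57 ctr [ 0.5305 -0.0168] size [0.124 0.256] longyaw -31.6 ztop 0.044 rgb [194 197 193] 3071
tcp [ 0.6412 -0.0399  0.2519] jawyaw -89.85 shift [ 0.1019 -0.0817  0.1764] turn 15.15 tilt 0.23 q7 -96.5 t 10.15
```

Call:
{"method": "step_arm", "body": {
  "deltas": [
    [1,0.01,-0.02,0.04,4],
    [1,0.02,-0.045,0.09,9],
    [1,0.05,-0.07,0.14,13],
    [1,0.09,-0.0817,0.17,15],
    [1,0.11,-0.0817,0.1765,15],
    [1,0.125,-0.0817,0.1765,15],
    [1,0.125,-0.0817,0.1765,15]
  ]
}}

```text
time_s: 11.02
tool_pos: [0.5614, -0.2138, 0.1285]
tool_rot: [-133.9, 89.9, 121.4]
force: [0.9, 0.9, -0.4]
grip_width: 0.0871
```

```bash
python3 w.py w5.png limb_bone; python3 -c "
from h import *
go([.560,-.2165,.026],75)"
```

```text
[ 0.5614 -0.2138  0.1285] 11.025
limb_bone 0.77 ctr [ 0.5605 -0.2159] size [0.034 0.092] longyaw -14.7 ztop 0.032 rgb [184 151  93] 3632
limb_bone 0.24 ctr [ 0.6307 -0.0844] size [0.184 0.169] longyaw 62.6 ztop 0.031 rgb [141 131 121] 12981
tcp [ 0.5625 -0.2146  0.1304] jawyaw -104.67 shift [ 0.1044 -0.0019  0.0025] turn 0.33 tilt 0.09 q7 -93.1 t 11.125
```

Call:
{"method": "step_arm", "body": {
  "deltas": [
    [1,0.04,-0.002,0.001,0],
    [1,0.08,-0.002,0.001,0],
    [1,0.1,-0.002,0.001,0],
    [1,0.104,-0.002,0.001,0],
    [-0.1,0.104,-0.002,0.001,0],
    [-0.4,0.104,-0.002,0.001,0],
    [-0.7,0.104,-0.002,0.001,0],
    [-0.7,0.104,-0.002,0.001,0],
    [-0.7,0.104,-0.002,0.001,0],
    [-0.7,0.104,-0.002,0.001,0],
    [-0.7,0.104,-0.002,0.001,0],
    [-0.7,0.104,-0.002,0.001,0]
  ]
}}

```text
time_s: 12.62
tool_pos: [0.5588, -0.2167, 0.0255]
tool_rot: [-114.5, 90.0, 140.6]
force: [0.3, 0.4, -0.8]
grip_width: 0.0258
```

Call:
{"method": "step_arm", "body": {
  "deltas": [
    [-0.7,0,0,0,0],
    [-0.7,0,0,0,0],
    [-0.7,0,0,0,0],
    [-0.7,-0.02,0,0,0],
    [-0.7,-0.06,0,0,0],
    [-0.7,-0.1,0,0,0],
    [-0.7,-0.13,0,0,0],
    [-0.7,-0.15,0,0,0],
    [-0.7,-0.15,0,0,0]
  ]
}}

```text
time_s: 13.75
tool_pos: [0.5598, -0.2172, 0.1776]
tool_rot: [76.3, 89.8, -28.6]
force: [-0.1, 0.3, -1.0]
grip_width: 0.026
```

```bash
python3 -c "
from h import *
go([.650,.080,.15],90)"
```

```text
tcp [ 0.5598 -0.2172  0.1776] jawyaw -104.86 shift [ 0.0276  0.011  -0.3104] turn -14.86 tilt 0.21 q7 -92.1 t 13.75
```

Call:
{"method": "step_arm", "body": {
  "deltas": [
    [-0.7,0,0,-0.03,-2],
    [-0.7,0,0.003,-0.08,-5],
    [-0.7,0,0.005,-0.13,-8],
    [-0.7,0,0.007,-0.18,-11],
    [-0.7,0,0.009,-0.23,-14],
    [-0.7,0,0.011,-0.28,-15],
    [-0.7,0,0.011,-0.3,-15],
    [-0.7,0.03,0.011,-0.308,-15],
    [-0.7,0.07,0.011,-0.308,-15],
    [-0.7,0.1,0.011,-0.308,-15],
    [-0.7,0.108,0.011,-0.308,-15],
    [-0.7,0.108,0.011,-0.308,-15]
  ]
}}

```text
time_s: 15.25
tool_pos: [0.6481, 0.078, 0.0671]
tool_rot: [-86.7, 89.9, -176.5]
force: [-0.4, 0.1, -0.8]
grip_width: 0.0263
```

```bash
python3 -c "
from h import *
go([.650,.078,.056],90)"
```

```text
tcp [0.6481 0.078  0.0671] jawyaw -89.85 shift [0.0111 0.0019 0.    ] turn 0.15 tilt 0.07 q7 -111.7 t 15.25
```

Call:
{"method": "step_arm", "body": {
  "deltas": [
    [-0.7,0.004,0,0,0],
    [-0.7,0.007,0,0,0],
    [-0.7,0.009,0,0,0],
    [-0.7,0.01,0,0,0],
    [-0.7,0.011,0,0,0],
    [-0.7,0.011,0,0,0],
    [-0.7,0.011,0,0,0]
  ]
}}

```text
time_s: 16.12
tool_pos: [0.6484, 0.0781, 0.0566]
tool_rot: [56.3, 90.0, -33.6]
force: [-0.1, -0.3, -1.4]
grip_width: 0.0258
```

Call:
{"method": "step_arm", "body": {
  "deltas": [
    [-0.7,0.001,0,0,0],
    [-0.7,0.0015,0,0,0],
    [-0.7,0.0015,0,0,0],
    [-0.3,0.0015,0,0,0],
    [0,0.0015,0,0,0],
    [0.3,0.0015,0,0,0],
    [0.6,0.0015,0,0,0],
    [0.6,0.0015,0,0,0],
    [0.6,-0.03,0,0,0],
    [0.6,-0.08,0,0,0],
    [0.6,-0.13,0,0,0],
    [0.6,-0.13,0,0,0]
  ]
}}

```text
time_s: 17.62
tool_pos: [0.6512, 0.079, 0.1919]
tool_rot: [95.0, 89.5, 5.1]
force: [1.1, 0.5, 0.1]
grip_width: 0.0694
```

Call:
{"method": "step_arm", "body": {
  "deltas": [
    [1,-0.06,-0.05,0,0],
    [1,-0.1,-0.1,0.02,0],
    [1,-0.12,-0.15,0.04,0],
    [1,-0.12,-0.17,0.055,0],
    [1,-0.12,-0.17,0.055,0]
  ]
}}

```text
time_s: 18.25
tool_pos: [0.4772, 0.0206, 0.3068]
tool_rot: [17.4, 89.8, -72.6]
force: [0.8, 0.3, 0.8]
grip_width: 0.0869
```

```bash
python3 w.py w6.png limb_bone,molar,board_bar,board; python3 -c "
from h import *
go([.418,.023,.06],90)
z=np.load('w.npz');X=z['X'];p=z['p'].astype(int)
k=(X[...,2]>.02)&(X[...,2]<.06)&(X[...,0]<.47)&(abs(X[...,1]-.023)<.08)&(p.sum(2)<170)
print(k.sum(),cv2.minAreaRect(X[k][:,:2].astype(np.float32)),np.round(np.percentile(X[k],[2,50,98],axis=0),4))
k=(X[...,2]>.025)&(X[...,2]<.06)&(X[...,0]<.56)&(abs(X[...,1]-.023)<.09)&(X[...,0]>.4)&(p.min(2)>140)
print(k.sum(),cv2.minAreaRect(X[k][:,:2].astype(np.float32)),np.round(np.percentile(X[k],[2,50,98],axis=0),4))
"
```

```text
[0.4772 0.0206 0.3068] 18.25
limb_bone 0.59 ctr [0.6481 0.0776] size [0.033 0.09 ] longyaw -0.5 ztop 0.062 rgb [177 144  87] 1966
molar 0.92 ctr [ 0.4753 -0.2903] size [0.078 0.034] longyaw 23.8 ztop 0.044 rgb [ 26 115  39] 1619
molar 0.66 ctr [ 0.6382 -0.0391] size [0.035 0.076] longyaw -0.2 ztop 0.074 rgb [135 107  69] 2041
board_bar 0.83 ctr [0.4656 0.0239] size [0.108 0.145] longyaw -88.6 ztop 0.045 rgb [185 181 168] 5216
board_bar 0.22 ctr [ 0.638  -0.0424] size [0.042 0.076] longyaw -0.2 ztop 0.074 rgb [134 106  68] 2094
board 0.77 ctr [0.4665 0.0238] size [0.105 0.146] longyaw -88.0 ztop 0.045 rgb [187 183 170] 4980
board 0.71 ctr [0.607  0.2299] size [0.099 0.028] longyaw 0.5 ztop 0.171 rgb [78 76 67] 3641
tcp [0.479  0.0234 0.3056] jawyaw -89.76 shift [ 2.456e-01 -6.100e-02  2.000e-04] turn 0.24 tilt 0.1 q7 -93.6 t 18.5
301 ((0.42100998759269714, 0.024958260357379913), (0.018115801736712456, 0.034784093499183655), 2.167234182357788) [[0.4133 0.008  0.0425]
 [0.4225 0.0249 0.0483]
 [0.4299 0.0419 0.0506]]
4044 ((0.5043384432792664, 0.02527158334851265), (0.16868042945861816, 0.11036951094865799), 89.88116455078125) [[ 0.4497 -0.0454  0.0297]
 [ 0.4765  0.0262  0.0428]
 [ 0.5383  0.0957  0.0445]]
```

Call:
{"method": "step_arm", "body": {
  "deltas": [
    [1,0.05,-0.03,-0.0015,0],
    [1,0.11,-0.0575,-0.0015,0],
    [1,0.16,-0.0575,-0.0015,0],
    [1,0.2,-0.0575,-0.0015,0],
    [1,0.235,-0.0575,-0.0015,0],
    [1,0.255,-0.0575,-0.0015,0],
    [1,0.264,-0.0575,-0.0015,0],
    [1,0.264,-0.0575,-0.0015,0],
    [1,0.264,-0.0575,-0.0015,0]
  ]
}}

```text
time_s: 19.62
tool_pos: [0.422, 0.0242, 0.0433]
tool_rot: [89.6, 89.9, -0.2]
force: [-0.7, 1.1, -0.4]
grip_width: 0.0871
```

```bash
python3 w.py w7.png board_bar; python3 -c "
from h import *
go([.4215,.025,.040],90)"
```

```text
[0.422  0.0242 0.0433] 19.625
board_bar 0.69 ctr [0.4722 0.0245] size [0.093 0.148] longyaw -89.4 ztop 0.044 rgb [194 187 168] 42673
tcp [0.4219 0.0239 0.0434] jawyaw -89.85 shift [ 0.0034 -0.0004 -0.0011] turn 0.15 tilt 0.1 q7 -99.8 t 19.725
```

Lower 3 mm, close on the bar ends.

Call:
{"method": "step_arm", "body": {
  "deltas": [
    [1,0.002,0,0,0],
    [0,0.003,0,-0.001,0],
    [-0.3,0.003,0,-0.001,0],
    [-0.6,0.003,0,-0.001,0],
    [-0.6,0.003,0,-0.001,0],
    [-0.6,0.003,0,-0.001,0],
    [-0.6,0.003,0,-0.001,0],
    [-0.6,0.003,0,-0.001,0],
    [-0.6,0.003,0,-0.001,0],
    [-0.6,0.003,0,-0.001,0]
  ],
  "newtons": 20
}}

```text
time_s: 20.98
tool_pos: [0.421, 0.0247, 0.0395]
tool_rot: [-9.4, 90.0, -99.3]
force: [-0.8, -1.9, 0.0]
grip_width: 0.0357
```

```bash
python3 -c "
from h import *
go([.4215,.025,.040],90)
for a in np.linspace(.12,1.5,12): print(round(a,2),np.round([-.095*np.sin(a),.095*(1-np.cos(a))],4).tolist())"
```

```text
tcp [0.421  0.0247 0.0395] jawyaw -89.85 shift [-0.0005  0.0005 -0.0003] turn 0.15 tilt 0.02 q7 -100.2 t 20.975
0.12 [-0.0114, 0.0007]
0.25 [-0.0231, 0.0028]
0.37 [-0.0344, 0.0065]
0.5 [-0.0452, 0.0115]
0.62 [-0.0553, 0.0178]
0.75 [-0.0646, 0.0253]
0.87 [-0.0728, 0.0339]
1.0 [-0.0798, 0.0435]
1.12 [-0.0857, 0.0539]
1.25 [-0.0901, 0.065]
1.37 [-0.0932, 0.0765]
1.5 [-0.0948, 0.0883]
```

Call:
{"method": "step_arm", "body": {
  "deltas": [
    [-0.6,-0.0114,0.0007,0,0],
    [-0.6,-0.023,0.003,0,0],
    [-0.6,-0.0345,0.0065,0,0],
    [-0.6,-0.045,0.0115,0,0],
    [-0.6,-0.0555,0.018,0,0],
    [-0.6,-0.0645,0.0255,0,0],
    [-0.6,-0.073,0.034,0,0],
    [-0.6,-0.08,0.0435,0,0],
    [-0.6,-0.0855,0.054,0,0],
    [-0.6,-0.09,0.065,0,0],
    [-0.6,-0.0932,0.0765,0,0],
    [-0.6,-0.0943,0.083,0,0]
  ]
}}

```text
time_s: 22.48
tool_pos: [0.5049, 0.0253, 0.134]
tool_rot: [-147.6, 90.0, 122.6]
force: [-11.0, -2.3, 9.7]
grip_width: 0.0357
```

Call:
{"method": "step_arm", "body": {
  "deltas": [
    [-0.6,0,0.001,0,0],
    [-0.6,0,0.002,0,0],
    [0,0,0.002,0,0],
    [0.3,0,0.002,0,0],
    [0.6,0,0.002,0,0],
    [0.6,0,0.002,0,0],
    [0.6,-0.02,0.002,0,0],
    [0.6,-0.05,0.002,0,0],
    [1,-0.1,0,0,0],
    [1,-0.13,0,0,0],
    [1,-0.16,0,0,0],
    [1,-0.16,0,0,0]
  ]
}}

```text
time_s: 23.98
tool_pos: [0.5054, 0.0255, 0.2962]
tool_rot: [84.0, 89.7, -5.9]
force: [-0.5, 0.2, 0.3]
grip_width: 0.0867
```

```bash
cat > s.py <<'E'
from h import *
m,p,d=cam('top'); X=cloud(m,d); save(p,'topB.png'); P=p.astype(int)
w=(X[...,2]>.1)&(X[...,2]<.155)&(abs(X[...,0]-.5)<.06)&(abs(X[...,1]-.024)<.09)
print('bar/board high pts',w.sum(),np.round(np.percentile(X[w],[5,50,95],axis=0),3).tolist() if w.sum() else '')
for t in ['limb_bone','molar']:
    for r in regions_of('top',t)[:3]:
        k=r['pixels']&(d>0); print(t,round(r['p'],2),np.round(np.median(X[k],0),3),P[k].mean(0).astype(int))
k=(abs(X[...,2]-.095)<.007)&(np.hypot(X[...,0]-.57,X[...,1]-.23)<.1); print('box',cv2.minAreaRect(X[k][:,:2].astype(np.float32)))
go([.64,.228,.25],90)
E
python3 s.py
```

```text
bar/board high pts 12 [[0.506, -0.011, 0.102], [0.508, -0.003, 0.107], [0.51, 0.005, 0.111]]
molar 0.68 [ 0.643 -0.043  0.069] [83 71 48]
molar 0.65 [ 0.473 -0.294  0.039] [32 91 39]
molar 0.57 [ 0.252 -0.249  0.04 ] [128  86  94]
box ((0.5711315870285034, 0.2286287546157837), (0.09506168961524963, 0.09869182109832764), 1.4675133228302002)
tcp [0.5035 0.0252 0.2927] jawyaw -89.84 shift [ 0.0427  0.1371 -0.2025] turn 0.16 tilt 0.09 q7 -95.9 t 24.125
```

Call:
{"method": "step_arm", "body": {
  "deltas": [
    [1,-0.01,0.02,-0.05,0],
    [1,-0.02,0.03,-0.1,0],
    [1,-0.03,0.05,-0.15,0],
    [1,-0.03,0.07,-0.19,0],
    [1,-0.03,0.07,-0.2,0],
    [1,-0.03,0.07,-0.2,0],
    [1,-0.03,0.07,-0.2,0]
  ]
}}

```text
time_s: 25.0
tool_pos: [0.5735, 0.2235, 0.3234]
tool_rot: [-12.2, 89.9, -102.1]
force: [0.2, 0.3, 0.2]
grip_width: 0.0872
```

```bash
python3 w.py w8.png crank_grip,limb_bone; python3 -c "
from h import *
z=np.load('w.npz');X=z['X'];p=z['p'].astype(int)
N=np.hypot(X[...,0]-.61,X[...,1]-.228)<.12
k=N&(abs(X[...,2]-.170)<.005); print('knob',k.sum(),cv2.minEnclosingCircle(X[k][:,:2].astype(np.float32)),X[k].mean(0))
k=N&(abs(X[...,2]-.095)<.005); print('box',k.sum(),cv2.minAreaRect(X[k][:,:2].astype(np.float32)))
k=N&(X[...,2]>.102)&(X[...,2]<.125); print('arm',k.sum(),cv2.minAreaRect(X[k][:,:2].astype(np.float32)),np.percentile(X[k][:,2],[5,50,95]))
m,P,d=cam('scene'); save(P[110:320,230:510],'scB.png')
go([.641,.228,.143],90)
"; python3 -c "
import cv2
a=cv2.imread('pics/scB.png');b=cv2.imread('pics/w8.png')
import numpy as np
cv2.imwrite('pics/v3.png',np.vstack([cv2.resize(a,(400,300)),cv2.resize(b,(400,300))]))"
```

```text
[0.5735 0.2235 0.3234] 25.0
crank_grip 0.92 ctr [0.6434 0.2306] size [0.024 0.025] longyaw -89.3 ztop 0.172 rgb [29 28 27] 571
limb_bone 0.86 ctr [0.5976 0.0803] size [0.097 0.047] longyaw 2.2 ztop 0.062 rgb [193 162 101] 1593
knob 644 ((0.6432256102561951, 0.23110902309417725), 0.013921143487095833) [0.64360969 0.23106442 0.17078288]
box 4455 ((0.5747658014297485, 0.23060952126979828), (0.09443317353725433, 0.09637624770402908), 0.1404695212841034)
arm 1154 ((0.6067000031471252, 0.23072633147239685), (0.026428479701280594, 0.09821261465549469), 89.57780456542969) [0.11058564 0.1124037  0.11676438]
tcp [0.5737 0.224  0.3241] jawyaw -89.96 shift [ 0.1811  0.0673 -0.0039] turn 0.04 tilt 0.07 q7 -122.9 t 25.2
```

View pics/v3.png

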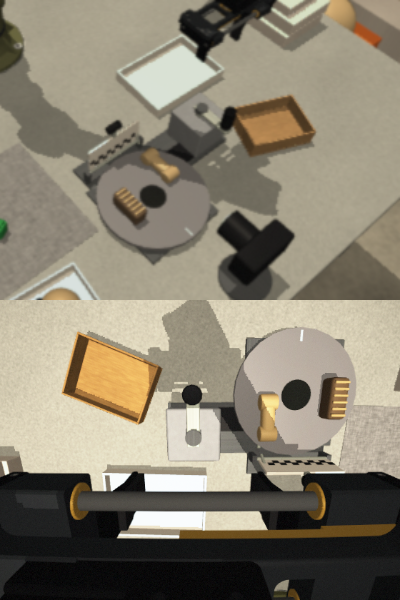

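The board is up and the molar is in place. The limb bone has been knocked towards the turntable's rim, at roughly (265,415) in the lower picture. I'll check how far out it reaches.

```bash
python3 -c "
from h import *
z=np.load('w.npz');X=z['X'];p=z['p'].astype(int)
c=np.array([.6448,.0256])
k=(X[...,2]>.038)&(X[...,2]<.068)&(abs(X[...,0]-.6)<.07)&(abs(X[...,1]-.08)<.05)
n,l,st,ce=cv2.connectedComponentsWithStats(k.astype(np.uint8)); i=1+np.argmax(st[1:,4]); q=X[l==i]
r=np.hypot(*(q[:,:2]-c).T); print(len(q),cv2.minAreaRect(q[:,:2].astype(np.float32)),'rmax',np.percentile(r,[95,99,100]))
k=(abs(X[...,2]-.03)<.004)&(np.hypot(X[...,0]-.645,X[...,1]-.025)<.15)
n,l,st,ce=cv2.connectedComponentsWithStats(k.astype(np.uint8)); i=1+np.argmax(st[1:,4]);print(cv2.minEnclosingCircle(X[l==i][:,:2].astype(np.float32)))
a=cv2.minAreaRect(q[:,:2].astype(np.float32))
go([.6,.08,.20],90)
"
```

```text
1657 ((0.6011109948158264, 0.08674882352352142), (0.09186133742332458, 0.03460545092821121), 1.8050341606140137) rmax [0.106146   0.11241417 0.11594467]
((0.6453801393508911, 0.026548780500888824), 0.12545134127140045)
tcp [0.5737 0.224  0.3241] jawyaw -89.96 shift [0.1241 0.0262 0.1441] turn 0.04 tilt 0.07 q7 -122.9 t 25.2
```

Call:
{"method": "step_arm", "body": {
  "deltas": [
    [1,0.01,0.04,-0.004,0],
    [1,0.04,0.07,-0.007,0],
    [1,0.09,0.07,-0.007,0],
    [1,0.13,0.07,-0.007,0],
    [1,0.165,0.07,-0.007,0],
    [1,0.178,0.07,-0.007,0],
    [1,0.181,0.07,-0.007,0],
    [1,0.181,0.07,-0.007,0]
  ]
}}

```text
time_s: 26.2
tool_pos: [0.6443, 0.2329, 0.1444]
tool_rot: [107.6, 89.9, 17.8]
force: [0.2, -0.2, 0.8]
grip_width: 0.0874
```

```bash
python3 -c "
from h import *
go([.6437,.231,.143],90)"
```

```text
tcp [0.6443 0.2329 0.1444] jawyaw -89.86 shift [ 0.0014 -0.0006  0.0019] turn 0.14 tilt 0.13 q7 -126.2 t 26.2
```

Call:
{"method": "step_arm", "body": {
  "deltas": [
    [1,0.001,-0.0005,0.0019,0],
    [0.2,0.001,-0.0005,0.0019,0],
    [-0.1,0.001,-0.0005,0.0019,0],
    [-0.3,0.001,-0.0005,0.0019,0],
    [-0.5,0.001,-0.0005,0.0019,0],
    [-0.6,0.001,-0.0005,0.0019,0],
    [-0.7,0.001,-0.0005,0.0019,0],
    [-0.7,0.001,-0.0005,0.0019,0],
    [-0.7,0.001,-0.0005,0.0019,0],
    [-0.7,0.001,-0.0005,0.0019,0],
    [-0.7,0.001,-0.0005,0.0019,0]
  ],
  "newtons": 15
}}

```text
time_s: 27.58
tool_pos: [0.643, 0.2307, 0.1418]
tool_rot: [-104.7, 90.0, 165.5]
force: [-0.6, -0.3, -0.5]
grip_width: 0.0277
```

```bash
python3 -c "
from h import *
go([.6437,.231,.143],90); print(monitor.get_obs()['force'],monitor.get_obs()['grip_width'])
for s in (0,60,120,180,240,300):
    f=np.radians(np.arange(s+10,s+61,10)); a=np.radians(s)
    print(s,[[round(float(.07*(np.cos(x)-np.cos(a))),4),round(float(-.07*(np.sin(x)-np.sin(a))),4)] for x in f])"
```

```text
tcp [0.643  0.2307 0.1418] jawyaw -89.85 shift [-0.0012  0.0007 -0.0003] turn 0.15 tilt 0.0 q7 -126.1 t 27.575
[-0.62912757 -0.30499578 -0.54000651] 0.02766462806860123
0 [[-0.0011, -0.0122], [-0.0042, -0.0239], [-0.0094, -0.035], [-0.0164, -0.045], [-0.025, -0.0536], [-0.035, -0.0606]]
60 [[-0.0111, -0.0052], [-0.0228, -0.0083], [-0.035, -0.0094], [-0.0472, -0.0083], [-0.0589, -0.0052], [-0.07, -0.0]]
120 [[-0.01, 0.007], [-0.0186, 0.0156], [-0.0256, 0.0256], [-0.0308, 0.0367], [-0.0339, 0.0485], [-0.035, 0.0606]]
180 [[0.0011, 0.0122], [0.0042, 0.0239], [0.0094, 0.035], [0.0164, 0.045], [0.025, 0.0536], [0.035, 0.0606]]
240 [[0.0111, 0.0052], [0.0228, 0.0083], [0.035, 0.0094], [0.0472, 0.0083], [0.0589, 0.0052], [0.07, 0.0]]
300 [[0.01, -0.007], [0.0186, -0.0156], [0.0256, -0.0256], [0.0308, -0.0367], [0.0339, -0.0485], [0.035, -0.0606]]
```

Call:
{"method": "step_arm", "body": {
  "deltas": [
    [-0.7,0,0,0,0],
    [-0.7,0,0,0,0],
    [-0.7,0,-0.0003,-0.006,0],
    [-0.7,0,-0.0011,-0.0122,0],
    [-0.7,0,-0.0042,-0.0239,0],
    [-0.7,0,-0.0094,-0.035,0],
    [-0.7,0,-0.0164,-0.045,0],
    [-0.7,0,-0.025,-0.0536,0],
    [-0.7,0,-0.035,-0.0606,0]
  ],
  "newtons": 40
}}

```text
time_s: 28.7
tool_pos: [0.6076, 0.2914, 0.1418]
tool_rot: [66.9, 89.9, -23.0]
force: [0.8, -4.4, 1.6]
grip_width: 0.0273
```

```bash
python3 -c "
from h import *
o=monitor.get_obs(); d=np.array(o['tool_pos'][:2])-[.5737,.2307]; print(o['time_s'],np.hypot(*d),np.degrees(np.arctan2(d[1],d[0])),o['force'],o['grip_width'],o['qpos'][6],o['joint_velocities'])"
```

```text
28.7 0.06955220681392796 60.807691168813655 [ 0.8491112  -4.38433269  1.59304359] 0.027278333507085153 -132.2528070154373 [-2.5152017  -5.46724491 -2.50930777  8.29735705 -1.83240543 -2.20629666
 -7.05829835]
```

Call:
{"method": "step_arm", "body": {
  "deltas": [
    [-0.7,0,-0.0111,-0.0052,0],
    [-0.7,0,-0.0228,-0.0083,0],
    [-0.7,0,-0.035,-0.0094,0],
    [-0.7,0,-0.0472,-0.0083,0],
    [-0.7,0,-0.0589,-0.0052,0],
    [-0.7,0,-0.07,0,0],
    [-0.7,0,-0.08,0.007,0],
    [-0.7,0,-0.0886,0.0156,0],
    [-0.7,0,-0.0956,0.0256,0],
    [-0.7,0,-0.1008,0.0367,0],
    [-0.7,0,-0.1039,0.0485,0],
    [-0.7,0,-0.105,0.0606,0]
  ]
}}

```text
time_s: 30.2
tool_pos: [0.5028, 0.2329, 0.1416]
tool_rot: [149.1, 89.7, 59.4]
force: [7.0, 3.5, -6.9]
grip_width: 0.027
```

Call:
{"method": "step_arm", "body": {
  "deltas": [
    [-0.7,0,0.0011,0.0122,0],
    [-0.7,0,0.0042,0.0239,0],
    [-0.7,0,0.0094,0.035,0],
    [-0.7,0,0.0164,0.045,0],
    [-0.7,0,0.025,0.0536,0],
    [-0.7,0,0.035,0.0606,0]
  ]
}}

```text
time_s: 30.95
tool_pos: [0.5388, 0.1694, 0.1418]
tool_rot: [-142.5, 90.0, 127.6]
force: [3.1, 1.2, -4.0]
grip_width: 0.0274
```

```bash
cat > c.py <<'E'
from h import *
o=monitor.get_obs(); d=np.array(o['tool_pos'][:2])-[.5737,.2307]; print(o['time_s'],np.round(o['tool_pos'],4),'r',np.hypot(*d),'ang',np.degrees(np.arctan2(d[1],d[0]))%360,o['force'],o['grip_width'],'q',np.round(o['qpos'],1))
E
python3 c.py
```

```text
30.95 [0.5388 0.1694 0.1418] r 0.07056657360853266 ang 240.3296505868146 [ 3.12197412  1.21826098 -3.96680455] 0.02736744025810974 q [  18.7   17.4  -45.2  101.3   13.3   66.8 -120.3]
```

Call:
{"method": "step_arm", "body": {
  "deltas": [
    [-0.7,0,0.0111,0.0052,0],
    [-0.7,0,0.0228,0.0083,0],
    [-0.7,0,0.035,0.0094,0],
    [-0.7,0,0.0472,0.0083,0],
    [-0.7,0,0.0589,0.0052,0],
    [-0.7,0,0.07,0,0],
    [-0.7,0,0.08,-0.007,0],
    [-0.7,0,0.0886,-0.0156,0],
    [-0.7,0,0.0956,-0.0256,0],
    [-0.7,0,0.1008,-0.0367,0],
    [-0.7,0,0.1039,-0.0485,0],
    [-0.7,0,0.105,-0.0606,0]
  ]
}}

```text
time_s: 32.45
tool_pos: [0.643, 0.2313, 0.1418]
tool_rot: [-21.7, 90.0, -111.6]
force: [-2.3, -2.8, 1.1]
grip_width: 0.0276
```

```bash
python3 c.py; python3 -c "
from h import *
m,P,d=cam('scene'); save(cv2.resize(P[110:320,230:510],(560,420)),'scD.png')"
```

```text
32.45 [0.643  0.2313 0.1418] r 0.0693350482035104 ang 0.5072110092703046 [-2.33500531 -2.80010922  1.09843895] 0.0275837673471474 q [   7.6   31.7  -41.5   83.6   21.4   72.8 -125.9]
```

View pics/scD.png

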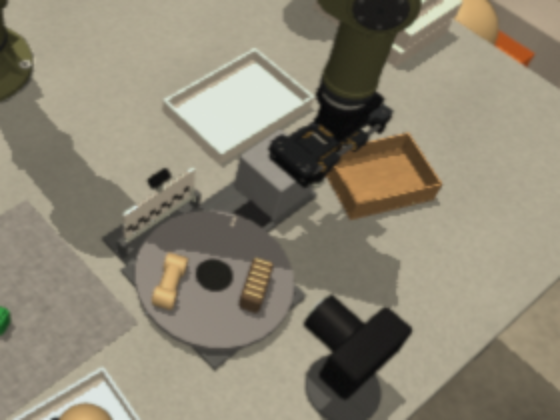

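The turntable has gone a third of the way round: its white mark is now at (233,218). The board is up and both fossils are still on the turntable. Two more turns to go.

Call:
{"method": "step_arm", "body": {
  "deltas": [
    [-0.7,0,-0.0011,-0.0122,0],
    [-0.7,0,-0.0042,-0.0239,0],
    [-0.7,0,-0.0094,-0.035,0],
    [-0.7,0,-0.0164,-0.045,0],
    [-0.7,0,-0.025,-0.0536,0],
    [-0.7,0,-0.035,-0.0606,0],
    [-0.7,0,-0.0461,-0.0658,0],
    [-0.7,0,-0.0578,-0.0689,0],
    [-0.7,0,-0.07,-0.07,0],
    [-0.7,0,-0.0822,-0.0689,0],
    [-0.7,0,-0.0939,-0.0658,0],
    [-0.7,0,-0.105,-0.0606,0]
  ]
}}

```text
time_s: 34.0
tool_pos: [0.5386, 0.2917, 0.1418]
tool_rot: [121.5, 89.7, 31.6]
force: [8.5, 1.2, -5.8]
grip_width: 0.0273
```

Call:
{"method": "step_arm", "body": {
  "deltas": [
    [-0.7,0,-0.01,0.007,0],
    [-0.7,0,-0.0186,0.0156,0],
    [-0.7,0,-0.0256,0.0256,0],
    [-0.7,0,-0.0308,0.0367,0],
    [-0.7,0,-0.0339,0.0485,0],
    [-0.7,0,-0.035,0.0606,0],
    [-0.7,0,-0.0339,0.0728,0],
    [-0.7,0,-0.0308,0.0845,0],
    [-0.7,0,-0.0256,0.0956,0],
    [-0.7,0,-0.0186,0.1056,0],
    [-0.7,0,-0.01,0.1142,0],
    [-0.7,0,0,0.1212,0]
  ]
}}

```text
time_s: 35.5
tool_pos: [0.5388, 0.1694, 0.1418]
tool_rot: [-140.9, 90.0, 129.2]
force: [4.3, 1.1, -4.4]
grip_width: 0.0276
```

Call:
{"method": "step_arm", "body": {
  "deltas": [
    [-0.7,0,0.0111,0.0052,0],
    [-0.7,0,0.0228,0.0083,0],
    [-0.7,0,0.035,0.0094,0],
    [-0.7,0,0.0472,0.0083,0],
    [-0.7,0,0.0589,0.0052,0],
    [-0.7,0,0.07,0,0],
    [-0.7,0,0.08,-0.007,0],
    [-0.7,0,0.0886,-0.0156,0],
    [-0.7,0,0.0956,-0.0256,0],
    [-0.7,0,0.1008,-0.0367,0],
    [-0.7,0,0.1039,-0.0485,0],
    [-0.7,0,0.105,-0.0606,0]
  ]
}}

```text
time_s: 37.0
tool_pos: [0.643, 0.2312, 0.1417]
tool_rot: [-25.1, 90.0, -115.0]
force: [-2.7, -1.9, 0.6]
grip_width: 0.0272
```

```bash
python3 c.py
```

```text
37.0 [0.643  0.2312 0.1417] r 0.06933135916579658 ang 0.4495908008637741 [-2.66274601 -1.93771059  0.56823897] 0.02718125474981977 q [   7.    31.5  -40.7   83.6   20.9   72.6 -125.6]
```

Call:
{"method": "step_arm", "body": {
  "deltas": [
    [-0.7,0,-0.0011,-0.0122,0],
    [-0.7,0,-0.0042,-0.0239,0],
    [-0.7,0,-0.0094,-0.035,0],
    [-0.7,0,-0.0164,-0.045,0],
    [-0.7,0,-0.025,-0.0536,0],
    [-0.7,0,-0.035,-0.0606,0],
    [-0.7,0,-0.0461,-0.0658,0],
    [-0.7,0,-0.0578,-0.0689,0],
    [-0.7,0,-0.07,-0.07,0],
    [-0.7,0,-0.0822,-0.0689,0],
    [-0.7,0,-0.0939,-0.0658,0],
    [-0.7,0,-0.105,-0.0606,0]
  ]
}}

```text
time_s: 38.5
tool_pos: [0.5387, 0.2917, 0.1418]
tool_rot: [121.5, 89.7, 31.7]
force: [9.0, 0.0, -6.3]
grip_width: 0.0274
```

Call:
{"method": "step_arm", "body": {
  "deltas": [
    [-0.7,0,-0.01,0.007,0],
    [-0.7,0,-0.0186,0.0156,0],
    [-0.7,0,-0.0256,0.0256,0],
    [-0.7,0,-0.0308,0.0367,0],
    [-0.7,0,-0.0339,0.0485,0],
    [-0.7,0,-0.035,0.0606,0],
    [-0.7,0,-0.0339,0.0728,0],
    [-0.7,0,-0.0308,0.0845,0],
    [-0.7,0,-0.0256,0.0956,0],
    [-0.7,0,-0.0186,0.1056,0],
    [-0.7,0,-0.01,0.1142,0],
    [-0.7,0,0,0.1212,0]
  ]
}}

```text
time_s: 40.0
tool_pos: [0.5388, 0.1695, 0.1418]
tool_rot: [-145.4, 90.0, 124.7]
force: [4.3, 1.1, -5.1]
grip_width: 0.0275
```

Call:
{"method": "step_arm", "body": {
  "deltas": [
    [-0.7,0,0.0111,0.0052,0],
    [-0.7,0,0.0228,0.0083,0],
    [-0.7,0,0.035,0.0094,0],
    [-0.7,0,0.0472,0.0083,0],
    [-0.7,0,0.0589,0.0052,0],
    [-0.7,0,0.07,0,0],
    [-0.7,0,0.08,-0.007,0],
    [-0.7,0,0.0886,-0.0156,0],
    [-0.7,0,0.0956,-0.0256,0],
    [-0.7,0,0.1008,-0.0367,0],
    [-0.7,0,0.1039,-0.0485,0],
    [-0.7,0,0.105,-0.0606,0]
  ]
}}

```text
time_s: 41.5
tool_pos: [0.643, 0.2313, 0.1418]
tool_rot: [-18.5, 90.0, -108.4]
force: [-2.4, -2.6, 0.7]
grip_width: 0.0274
```

Call:
{"method": "step_arm", "body": {
  "deltas": [
    [-0.7,0,0,0,0],
    [-0.7,0,0,0,0],
    [-0.7,0,0,0,0],
    [-0.7,0,0,0,0]
  ]
}}

```text
time_s: 42.0
tool_pos: [0.643, 0.2306, 0.1418]
tool_rot: [171.5, 90.0, 81.7]
force: [1.3, 1.1, -2.2]
grip_width: 0.0277
```

```bash
python3 c.py
```

```text
42.0 [0.643  0.2306 0.1418] r 0.0692827988550659 ang 359.9296867311907 [ 1.33777701  1.12448791 -2.24377236] 0.027743874373548083 q [   6.6   31.2  -39.9   83.7   20.4   72.4 -125.2]
```

Call:
{"method": "step_arm", "body": {
  "deltas": [
    [-0.3,0,0,0,0],
    [0.1,0,0,0,0],
    [0.5,0,0,0,0],
    [0.6,0,0,0,0],
    [0.6,-0.03,0,0,0],
    [0.6,-0.08,0,0,0],
    [1,-0.13,-0.02,0,0],
    [1,-0.17,-0.06,0.05,0],
    [1,-0.18,-0.1,0.09,0],
    [1,-0.18,-0.1,0.11,0],
    [1,-0.18,-0.1,0.11,0]
  ],
  "newtons": 15
}}

```text
time_s: 43.38
tool_pos: [0.5435, 0.1177, 0.3225]
tool_rot: [38.5, 89.8, -51.6]
force: [0.2, 0.9, -0.3]
grip_width: 0.087
```

```bash
python3 w.py w9.png limb_bone,molar,tray,crank_grip; python3 -c "
from h import *
m,P,d=cam('scene'); save(P[110:320,230:510],'scE.png')
a=cv2.imread('pics/scE.png');b=cv2.imread('pics/w9.png')
cv2.imwrite('pics/v5.png',np.vstack([cv2.resize(a,(400,300)),cv2.resize(b,(400,300))]))
go([.505,.025,.2],90)"
```

```text
[0.5435 0.1177 0.3225] 43.375
limb_bone 0.82 ctr [0.6004 0.0852] size [0.09  0.033] longyaw 2.7 ztop 0.062 rgb [191 153  94] 1497
molar 0.91 ctr [ 0.639  -0.0474] size [0.077 0.052] longyaw 0.9 ztop 0.074 rgb [149 120  79] 1912
molar 0.67 ctr [ 0.4773 -0.29  ] size [0.073 0.034] longyaw 26.4 ztop 0.044 rgb [ 29 126  43] 1253
molar 0.32 ctr [0.5984 0.0851] size [0.094 0.033] longyaw 2.7 ztop 0.062 rgb [190 152  93] 1518
tray 0.79 ctr [0.4179 0.26  ] size [0.228 0.299] longyaw -70.1 ztop 0.031 rgb [194 189 179] 1651
crank_grip 0.59 ctr [0.6435 0.2295] size [0.026 0.026] longyaw 25.6 ztop 0.172 rgb [30 29 27] 1012
tcp [0.5433 0.122  0.3214] jawyaw -89.71 shift [ 0.1214 -0.0387  0.0968] turn 0.29 tilt 0.08 q7 -109.6 t 43.675
```

View pics/v5.png

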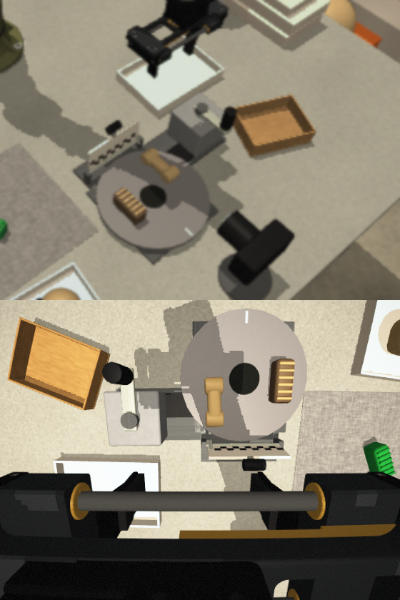

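The turntable is back at its start mark, the board is up and both fossils are on the turntable. Next I'll fold the board down.

Call:
{"method": "step_arm", "body": {
  "deltas": [
    [1,0.02,-0.02,0.045,0],
    [1,0.04,-0.0385,0.09,0],
    [1,0.06,-0.0385,0.097,0],
    [1,0.11,-0.0385,0.097,0],
    [1,0.15,-0.0385,0.097,0],
    [1,0.177,-0.0385,0.097,0],
    [1,0.186,-0.0385,0.097,0],
    [1,0.187,-0.0385,0.097,0],
    [1,0.187,-0.0385,0.097,0]
  ]
}}

```text
time_s: 44.8
tool_pos: [0.506, 0.0236, 0.136]
tool_rot: [88.0, 89.9, -1.8]
force: [0.1, 0.9, 0.3]
grip_width: 0.0869
```

```bash
python3 -c "
from h import *
go([.505,.0253,.134],90)
print([[round(a,2)]+np.round([.095*(np.sin(1.45)-np.sin(a)),-.095*(np.cos(a)-np.cos(1.45))],4).tolist() for a in np.linspace(1.33,0,12)])"
```

```text
tcp [0.506  0.0236 0.136 ] jawyaw -89.83 shift [ 0.002  -0.001  -0.0017] turn 0.17 tilt 0.11 q7 -100.2 t 44.8
[[np.float64(1.33), 0.002, -0.0112], [np.float64(1.21), 0.0055, -0.0222], [np.float64(1.09), 0.0102, -0.0326], [np.float64(0.97), 0.0161, -0.0425], [np.float64(0.85), 0.0232, -0.0515], [np.float64(0.73), 0.0313, -0.0596], [np.float64(0.6), 0.0403, -0.0667], [np.float64(0.48), 0.0501, -0.0727], [np.float64(0.36), 0.0606, -0.0774], [np.float64(0.24), 0.0716, -0.0808], [np.float64(0.12), 0.0828, -0.0829], [np.float64(0.0), 0.0943, -0.0836]]
```

Call:
{"method": "step_arm", "body": {
  "deltas": [
    [1,0.002,-0.001,-0.0015,0],
    [0,0.002,-0.001,-0.0015,0],
    [-0.3,0.002,-0.001,-0.0015,0],
    [-0.6,0.002,-0.001,-0.0015,0],
    [-0.6,0.002,-0.001,-0.0015,0],
    [-0.6,0.002,-0.001,-0.0015,0],
    [-0.6,0.002,-0.001,-0.0015,0],
    [-0.6,0.002,-0.001,-0.0015,0],
    [-0.6,0.002,-0.001,-0.0015,0],
    [-0.6,0.002,-0.001,-0.0015,0]
  ],
  "newtons": 20
}}

```text
time_s: 46.05
tool_pos: [0.504, 0.0251, 0.1328]
tool_rot: [177.1, 90.0, 87.3]
force: [0.1, 1.9, -0.9]
grip_width: 0.0358
```

Call:
{"method": "step_arm", "body": {
  "deltas": [
    [-0.6,0.002,-0.0112,0,0],
    [-0.6,0.0055,-0.022,0,0],
    [-0.6,0.01,-0.0326,0,0],
    [-0.6,0.016,-0.0425,0,0],
    [-0.6,0.023,-0.0515,0,0],
    [-0.6,0.0313,-0.0596,0,0],
    [-0.6,0.04,-0.0667,0,0],
    [-0.6,0.05,-0.0727,0,0],
    [-0.6,0.0605,-0.0774,0,0],
    [-0.6,0.0715,-0.0808,0,0],
    [-0.6,0.083,-0.083,0,0],
    [-0.6,0.092,-0.0836,0,0]
  ]
}}

```text
time_s: 47.55
tool_pos: [0.4203, 0.0246, 0.04]
tool_rot: [-112.0, 90.0, 158.1]
force: [2.2, 4.2, -0.9]
grip_width: 0.0357
```

Call:
{"method": "step_arm", "body": {
  "deltas": [
    [-0.6,0.001,0,0,0],
    [-0.6,0.002,0,0,0],
    [-0.6,0.002,0,0,0]
  ]
}}

```text
time_s: 47.92
tool_pos: [0.4203, 0.0246, 0.0389]
tool_rot: [-79.8, 90.0, -169.6]
force: [1.5, 3.6, 0.4]
grip_width: 0.0359
```

Call:
{"method": "step_arm", "body": {
  "deltas": [
    [0,0,0,0,0],
    [0.4,0,0,0,0],
    [0.7,0,0,0,0],
    [0.7,0,0,0,0],
    [0.7,-0.04,0,0,0],
    [1,-0.09,0,0,0],
    [1,-0.14,0.02,-0.01,0],
    [1,-0.17,0.07,-0.03,0],
    [1,-0.17,0.12,-0.05,0],
    [1,-0.15,0.17,-0.061,0],
    [1,-0.13,0.18,-0.061,0],
    [1,-0.13,0.18,-0.061,0]
  ],
  "newtons": 8
}}

```text
time_s: 49.42
tool_pos: [0.5993, 0.0858, 0.1663]
tool_rot: [-96.4, 89.7, 173.7]
force: [-0.0, -1.0, 1.0]
grip_width: 0.0868
```

```bash
python3 w.py w10.png limb_bone,board; python3 -c "
from h import *
go([.6005,.086,.056],92)"
```

```text
[0.5993 0.0858 0.1663] 49.425
limb_bone 0.6 ctr [0.5954 0.0845] size [0.103 0.035] longyaw 4.3 ztop 0.062 rgb [233 209 143] 3422
board 0.92 ctr [0.4931 0.0413] size [0.11  0.028] longyaw 90.0 ztop 0.044 rgb [193 191 184] 2374
tcp [0.6001 0.0861 0.1699] jawyaw -89.84 shift [1.139e-01 4.000e-04 1.000e-04] turn -1.84 tilt 0.06 q7 -111.3 t 49.575
```

Call:
{"method": "step_arm", "body": {
  "deltas": [
    [1,0.03,0,-0.001,-1],
    [1,0.07,0,-0.001,-2],
    [1,0.1,0,-0.001,-2],
    [1,0.112,0,-0.001,-2],
    [0.2,0.112,0,-0.001,-2],
    [-0.2,0.112,0,-0.001,-2],
    [-0.5,0.112,0,-0.001,-2],
    [-0.7,0.112,0,-0.001,-2],
    [-0.7,0.112,0,-0.001,-2],
    [-0.7,0.112,0,-0.001,-2],
    [-0.7,0.112,0,-0.001,-2],
    [-0.7,0.112,0,-0.001,-2]
  ]
}}

```text
time_s: 51.08
tool_pos: [0.6003, 0.0868, 0.0568]
tool_rot: [-32.5, 90.0, -120.4]
force: [0.2, -1.0, -0.3]
grip_width: 0.0259
```

Call:
{"method": "step_arm", "body": {
  "deltas": [
    [-0.7,0,0,0,0],
    [-0.7,0,0,0,0],
    [-0.7,-0.02,0,0,0],
    [-0.7,-0.06,0,0,0],
    [-0.7,-0.1,0,0,0],
    [-0.7,-0.14,0,0,0],
    [-0.7,-0.16,0,0,0],
    [-0.7,-0.16,0,0,0]
  ]
}}

```text
time_s: 52.08
tool_pos: [0.601, 0.0874, 0.2185]
tool_rot: [88.2, 89.8, 0.4]
force: [0.4, -0.5, -0.6]
grip_width: 0.0261
```

```bash
cat > t.py <<'E'
from h import *
# tray fit from saved frames: floor+rim points by color and height
for c in ['scene','top']:
    z=np.load(c+'0.npz'); X=z['X']; p=z['p'].astype(int)
    k=(X[...,2]>.022)&(X[...,2]<.036)&(abs(X[...,0]-.4)<.1)&(abs(X[...,1]-.325)<.13)&(p.min(2)>100)
    print(c,k.sum(),cv2.minAreaRect(X[k][:,:2].astype(np.float32)))
go([.40,.25,.215],90)
E
python3 t.py
```

```text
scene 422 ((0.39982736110687256, 0.32332292199134827), (0.2374720424413681, 0.16657963395118713), 88.19050598144531)
top 368 ((0.3961731493473053, 0.31878888607025146), (0.2319902628660202, 0.161874920129776), 88.35078430175781)
tcp [0.601  0.0874 0.2185] jawyaw -87.84 shift [ 0.0035 -0.1947 -0.17  ] turn 2.16 tilt 0.17 q7 -108.4 t 52.075
```

Call:
{"method": "step_arm", "body": {
  "deltas": [
    [-0.7,0,-0.01,-0.01,-6],
    [-0.7,0,-0.03,-0.03,-16],
    [-0.7,0,-0.05,-0.048,-26],
    [-0.7,0,-0.07,-0.067,-36],
    [-0.7,0,-0.09,-0.086,-46],
    [-0.7,0,-0.11,-0.105,-56],
    [-0.7,0,-0.13,-0.125,-66],
    [-0.7,0,-0.15,-0.144,-76],
    [-0.7,0,-0.17,-0.163,-86],
    [-0.7,0,-0.185,-0.178,-96],
    [-0.7,0,-0.195,-0.188,-106],
    [-0.7,0,-0.198,-0.192,-116]
  ]
}}

```text
time_s: 53.58
tool_pos: [0.3935, 0.2715, 0.2152]
tool_rot: [179.3, 89.8, -152.1]
force: [-0.4, 0.0, -0.7]
grip_width: 0.0262
```

Call:
{"method": "step_arm", "body": {
  "deltas": [
    [-0.7,0,0,0,-10],
    [-0.7,0,0,0,-20],
    [-0.7,0,0,0,-30],
    [-0.7,0,0,0,-40],
    [-0.7,0,0,0,-50],
    [-0.7,0,0,0,-60],
    [-0.7,0,0,0,-60],
    [-0.7,0,0,0,-60]
  ]
}}

```text
time_s: 54.58
tool_pos: [0.3948, 0.2711, 0.216]
tool_rot: [106.8, 89.9, -165.2]
force: [-1.0, 0.4, -0.1]
grip_width: 0.0259
```

```bash
python3 w.py w11.png tray,limb_bone; python3 -c "
from h import *
z=np.load('w.npz');X=z['X'];p=z['p'].astype(int)
k=(X[...,2]>.022)&(X[...,2]<.036)&(abs(X[...,0]-.4)<.1)&(abs(X[...,1]-.32)<.13)&(p.min(2)>100)
print('tray rim',k.sum(),cv2.minAreaRect(X[k][:,:2].astype(np.float32)),np.percentile(X[k],[0.5,99.5],axis=0))
go([.396,.272,.031],88.3)"
```

```text
[0.3948 0.2711 0.216 ] 54.575
tray 0.81 ctr [0.3962 0.3212] size [0.23  0.157] longyaw 88.6 ztop 0.031 rgb [182 181 174] 2952
limb_bone 0.76 ctr [0.3841 0.2715] size [0.034 0.076] longyaw -2.2 ztop 0.221 rgb [200 167 103] 6709
tray rim 2285 ((0.3961033821105957, 0.32060614228248596), (0.23106330633163452, 0.1592818647623062), 88.58011627197266) [[0.3144943  0.20440278 0.02384341]
 [0.47316789 0.43682083 0.03190327]]
tcp [0.3951 0.2714 0.2166] jawyaw 88.07 shift [ 0.1856 -0.0009  0.0006] turn -0.23 tilt 0.03 q7 50.7 t 54.725
```

Call:
{"method": "step_arm", "body": {
  "deltas": [
    [-0.7,0.03,0,0,0],
    [-0.7,0.08,0,0,0],
    [-0.7,0.12,0,0,0],
    [-0.7,0.15,0,0,0],
    [-0.7,0.167,0,0,0],
    [-0.7,0.173,0,0,0],
    [-0.7,0.176,0,0,0],
    [-0.7,0.178,0,0,0],
    [-0.7,0.18,0,0,0],
    [-0.7,0.181,0,0,0],
    [-0.7,0.181,0,0,0],
    [-0.7,0.181,0,0,0]
  ]
}}

```text
time_s: 56.22
tool_pos: [0.3953, 0.2715, 0.0359]
tool_rot: [-104.8, 90.0, -16.7]
force: [0.5, 0.1, -1.2]
grip_width: 0.0258
```

Call:
{"method": "step_arm", "body": {
  "deltas": [
    [-0.7,0.001,0,0,0],
    [-0.7,0.002,0,0,0],
    [-0.7,0.003,0,0,0],
    [-0.7,0.0035,0,0,0],
    [-0.7,0.0035,0,0,0]
  ]
}}

```text
time_s: 56.85
tool_pos: [0.3952, 0.2714, 0.0322]
tool_rot: [135.0, 90.0, -136.8]
force: [0.6, -0.2, -1.3]
grip_width: 0.0258
```

Call:
{"method": "step_arm", "body": {
  "deltas": [
    [-0.7,0.0005,0,0,0],
    [-0.7,0.001,0,0,0],
    [-0.7,0.001,0,0,0],
    [-0.3,0.001,0,0,0],
    [0,0.001,0,0,0],
    [0.26,0.001,0,0,0],
    [0.26,0.001,0,0,0],
    [0.26,-0.03,0,0,0],
    [0.26,-0.08,0,0,0],
    [0.26,-0.13,0,0,0],
    [1,-0.18,0,0,0],
    [1,-0.2,0,0,0]
  ]
}}

```text
time_s: 58.35
tool_pos: [0.3962, 0.2724, 0.235]
tool_rot: [-86.0, 89.7, 2.2]
force: [-0.3, 0.5, -0.6]
grip_width: 0.0676
```

```bash
python3 w.py w12.png tray,limb_bone; python3 -c "
from h import *
go([.643,-.04,.232],90)"
```

```text
[0.3962 0.2724 0.235 ] 58.35
tray 0.94 ctr [0.3968 0.3209] size [0.231 0.159] longyaw 88.5 ztop 0.031 rgb [180 176 165] 4127
limb_bone 0.72 ctr [0.3929 0.2726] size [0.033 0.09 ] longyaw -1.4 ztop 0.037 rgb [221 189 119] 1838
tcp [0.3958 0.2715 0.2328] jawyaw 88.11 shift [ 0.0008 -0.2574 -0.3032] turn -1.89 tilt 0.14 q7 52.0 t 58.5
```

Call:
{"method": "step_arm", "body": {
  "deltas": [
    [1,0,-0.02,-0.025,0],
    [1,0,-0.055,-0.065,-1],
    [1,0,-0.09,-0.105,-2],
    [1,0,-0.125,-0.147,-2],
    [1,0,-0.16,-0.189,-2],
    [1,0,-0.195,-0.23,-2],
    [1,0,-0.23,-0.271,-2],
    [1,0.02,-0.25,-0.295,-2],
    [1,0.05,-0.2574,-0.303,-2],
    [1,0.08,-0.2574,-0.303,-2],
    [1,0.09,-0.2574,-0.303,-2],
    [1,0.09,-0.2574,-0.303,-2]
  ]
}}

```text
time_s: 60.0
tool_pos: [0.6419, -0.039, 0.1409]
tool_rot: [76.3, 89.9, 166.5]
force: [-0.1, 1.1, 0.9]
grip_width: 0.087
```

```bash
python3 w.py w13.png molar; python3 -c "
from h import *
go([.642,-.04,.056],90)"
```

```text
[ 0.6419 -0.039   0.1409] 60.0
molar 0.97 ctr [ 0.6356 -0.039 ] size [0.072 0.033] longyaw 0.3 ztop 0.074 rgb [146 115  75] 3968
molar 0.62 ctr [ 0.4953 -0.269 ] size [0.017 0.038] longyaw -10.9 ztop 0.027 rgb [13 61 21] 483
tcp [ 0.6432 -0.0391  0.1431] jawyaw 90.2 shift [ 0.0871  0.0012 -0.0009] turn 0.2 tilt 0.06 q7 74.0 t 60.1
```

Call:
{"method": "step_arm", "body": {
  "deltas": [
    [1,0.03,0.004,0,0],
    [1,0.06,0.004,0,0],
    [1,0.08,0.004,0,0],
    [1,0.086,0.004,0,0],
    [0.2,0.086,0.004,0,0],
    [-0.1,0.086,0.004,0,0],
    [-0.3,0.086,0.004,0,0],
    [-0.6,0.086,0.004,0,0],
    [-0.6,0.086,0.004,0,0],
    [-0.6,0.086,0.004,0,0],
    [-0.6,0.086,0.004,0,0],
    [-0.6,0.086,0.004,0,0]
  ],
  "newtons": 8
}}

```text
time_s: 61.6
tool_pos: [0.6387, -0.0397, 0.0563]
tool_rot: [156.3, 90.0, -113.5]
force: [-0.7, -0.3, 0.8]
grip_width: 0.0339
```

Call:
{"method": "step_arm", "body": {
  "deltas": [
    [-0.6,0,0,0,0],
    [-0.6,0,0,0,0],
    [-0.6,-0.02,0,0,0],
    [-0.6,-0.06,0,0,0],
    [-0.6,-0.1,0,0,0],
    [-0.6,-0.14,0,0,0],
    [-0.6,-0.16,0,0,0],
    [-0.6,-0.16,0,0,0]
  ]
}}

```text
time_s: 62.6
tool_pos: [0.6394, -0.0394, 0.2179]
tool_rot: [-101.1, 89.8, -10.9]
force: [-0.2, 0.2, -1.7]
grip_width: 0.0341
```

```bash
python3 -c "
from h import *
go([.398,.367,.215],88.5)"
```

```text
tcp [ 0.6394 -0.0394  0.2179] jawyaw 90.16 shift [0.0029 0.2403 0.4071] turn 1.66 tilt 0.16 q7 76.0 t 62.6
```

Call:
{"method": "step_arm", "body": {
  "deltas": [
    [-0.6,0,0.012,0.02,0],
    [-0.6,0,0.035,0.06,1],
    [-0.6,0,0.06,0.102,2],
    [-0.6,0,0.085,0.144,2],
    [-0.6,0,0.11,0.186,2],
    [-0.6,0,0.135,0.229,2],
    [-0.6,0,0.16,0.271,2],
    [-0.6,0,0.185,0.313,2],
    [-0.6,0,0.21,0.356,2],
    [-0.6,0,0.23,0.39,2],
    [-0.6,0,0.24,0.407,2],
    [-0.6,0,0.24,0.407,2]
  ]
}}

```text
time_s: 64.1
tool_pos: [0.394, 0.3681, 0.2148]
tool_rot: [115.6, 89.8, -155.9]
force: [0.2, -0.6, -1.9]
grip_width: 0.0337
```

```bash
python3 w.py w14.png limb_bone,molar; python3 -c "
from h import *
go([.398,.367,.034],88.5)"
```

```text
[0.394  0.3681 0.2148] 64.1
limb_bone 0.78 ctr [0.3933 0.2723] size [0.034 0.092] longyaw -1.8 ztop 0.037 rgb [206 176 109] 2319
molar 0.81 ctr [0.3862 0.3701] size [0.038 0.063] longyaw -1.5 ztop 0.233 rgb [122  95  60] 6516
tcp [0.3977 0.3653 0.2153] jawyaw 88.09 shift [ 0.1813 -0.0003  0.0017] turn -0.41 tilt 0.12 q7 30.9 t 64.25
```

Call:
{"method": "step_arm", "body": {
  "deltas": [
    [-0.6,0.03,0,0,0],
    [-0.6,0.08,0,0,0],
    [-0.6,0.12,0,0,0],
    [-0.6,0.15,0,0,0],
    [-0.6,0.167,0,0,0],
    [-0.6,0.173,0,0,0],
    [-0.6,0.176,0,0,0],
    [-0.6,0.178,0,0,0],
    [-0.6,0.18,0,0,0],
    [-0.6,0.181,0,0,0],
    [-0.6,0.181,0,0,0],
    [-0.6,0.181,0,0,0]
  ]
}}

```text
time_s: 65.75
tool_pos: [0.3977, 0.3667, 0.0354]
tool_rot: [-100.1, 90.0, -12.0]
force: [0.4, -0.3, -1.3]
grip_width: 0.0339
```

Call:
{"method": "step_arm", "body": {
  "deltas": [
    [-0.6,0.001,0,0,0],
    [-0.6,0.002,0,0,0],
    [-0.6,0.003,0,0,0],
    [-0.6,0.004,0,0,0],
    [-0.6,0.004,0,0,0]
  ]
}}

```text
time_s: 66.38
tool_pos: [0.3976, 0.3667, 0.0313]
tool_rot: [162.9, 90.0, -108.9]
force: [0.0, -0.1, -0.8]
grip_width: 0.0338
```

Call:
{"method": "step_arm", "body": {
  "deltas": [
    [-0.6,0.0005,0,0,0],
    [-0.6,0.0005,0,0,0],
    [-0.3,0.0005,0,0,0],
    [0,0.0005,0,0,0],
    [0.26,0.0005,0,0,0],
    [0.26,0.0005,0,0,0],
    [0.26,0.0005,0,0,0],
    [0.26,-0.03,0,0,0],
    [0.26,-0.08,0,0,0],
    [0.26,-0.13,0,0,0],
    [1,-0.18,0,0,0],
    [1,-0.23,0,0,0]
  ]
}}

```text
time_s: 67.88
tool_pos: [0.3974, 0.3666, 0.2629]
tool_rot: [-117.4, 90.0, -29.3]
force: [0.5, -0.2, 0.3]
grip_width: 0.0674
```

Call:
{"method": "step_arm", "body": {
  "deltas": [
    [1,0,-0.03,0,0],
    [1,0,-0.06,0,0],
    [1,0,-0.06,0,0]
  ]
}}

```text
time_s: 68.25
tool_pos: [0.4599, 0.3636, 0.2606]
tool_rot: [75.6, 89.9, 163.5]
force: [-1.1, -0.8, -0.1]
grip_width: 0.0864
```

```bash
python3 w.py w15.png limb_bone,molar,tray; python3 -c "
from h import *
m,P,d=cam('scene'); X=cloud(m,d); save(P[80:400,80:510],'scF.png')
for t in ['card_box','brush','skull_tray','board','turntable']:
    for r in regions_of('scene',t)[:1]:
        k=r['pixels']&(d>0); print(t,round(r['p'],2),np.round(r['pixel']),np.round(np.median(X[k],0),3),np.round(np.percentile(X[k],97,0),3))
a=cv2.imread('pics/scF.png');b=cv2.imread('pics/w15.png')
cv2.imwrite('pics/v6.png',np.vstack([cv2.resize(a,(400,300)),cv2.resize(b,(400,300))]))"
```

```text
[0.4599 0.3636 0.2606] 68.25
limb_bone 0.81 ctr [0.3942 0.2729] size [0.032 0.091] longyaw -2.0 ztop 0.037 rgb [203 170 105] 1922
molar 0.94 ctr [0.3986 0.3674] size [0.033 0.075] longyaw -1.8 ztop 0.049 rgb [151 121  79] 1765
tray 0.74 ctr [0.3964 0.321 ] size [0.23 0.16] longyaw 88.4 ztop 0.031 rgb [174 174 168] 4087
tray 0.69 ctr [0.5014 0.1501] size [0.306 0.186] longyaw 76.1 ztop 0.095 rgb [127 123 113] 6784
tray 0.32 ctr [0.6341 0.3991] size [0.177 0.061] longyaw 88.8 ztop 0.045 rgb [102  71  36] 979
card_box 0.84 [420. 196.] [0.675 0.402 0.01 ] [0.751 0.48  0.046]
brush 0.82 [161. 340.] [ 0.564 -0.544  0.018] [ 0.624 -0.515  0.023]
skull_tray 0.96 [265. 335.] [ 0.742 -0.32   0.007] [ 0.811 -0.216  0.093]
board 0.79 [302. 214.] [0.484 0.026 0.043] [0.521 0.095 0.049]
turntable 0.81 [339. 251.] [0.656 0.021 0.03 ] [0.759 0.133 0.034]
```

View pics/v6.png

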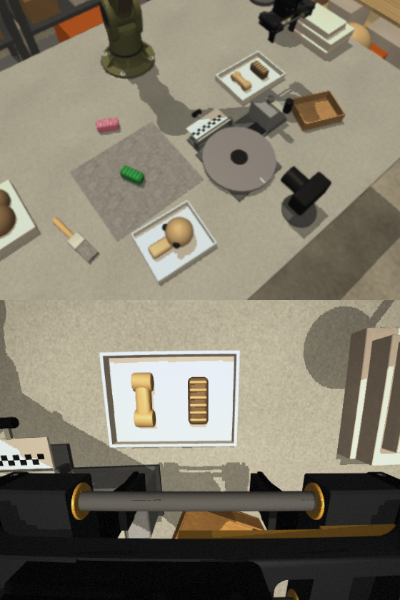

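Both fossils lie flat in the white tray: bone at (144,400), molar at (198,400). The board is folded, the turntable mark is at its start and nothing else has moved. Handing in.

```bash
python3 -c "
from h import *
print(env.sign_off())"
```

```text
the job is handed in; nothing more can be done
None
```

The job is done and was handed in at about 68 s; the hand-in gave no verdict.

**What I did:** Only the limb bone and the brown molar were there, so I left the green and pink look-alikes alone. I laid both on the turntable and snapped the board up. Then I cranked three turns at about 1.4 rad/s, without letting go at the stiff spots. Afterwards I snapped the board flat and laid both fossils in the white tray at an 8 N grip.

**Last checks:**
- **Fossils:** in the tray they lie about 48 mm either side of its centre. Their tops are where they should be for lying on the tray floor.
- **Board and turntable:** the board is flat, with its top at about 43 mm, and the turntable's white mark is back at its start.
- **Bystanders:** the box, brush and skull tray are within about 3 mm of where they began, and the gripper is clear.

**What disagreed:**
- **Knocked bone:** the limb bone moved about 5 cm on the turntable while the arm was away. It still lay within the edge (0.116 m against 0.125 m), so I left it there for the turns.
- **Cameras:** the scene and top cameras differed by up to about 10 mm, so I worked from the wrist camera.

I could not read the crank's speed directly and relied on commanded pace and the measured knob positions.

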